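# Rock a tight vial block out of its dock and hold it clear

### The job

The aluminium vial block sits tight in its dock, held down by a spring roller catch on its left and one on its right, and must not be pulled straight out. Rock it: lean it over to the right until its left side springs up past its catch while the right side is still held, then lean it clearly over to the left until the right side is out as well. Lift it just clear, level and straight above its seat with its underside about 3 cm over it, and finish still holding it there so that the seat can be wiped; leave the vials and the weighing bottle beside the dock standing where they are.

Things in the scene. Friction and masses are not known exactly. Their poses are not given: they have to be found in the camera images.
- dock: Fixed docking base: grey plate 96 (x) x 160 (y) x 12 mm high on a 4 mm sheet that covers the table; origin at the centre of its underside. y points to the left as the robot sees it, x away from the robot. Two aluminium end walls (x = +-32 to +-40 mm, tops 28 mm above that underside) leave the block 2 mm of play fore and aft. Black catch housings at left and right (y = +-55 to +-73 mm, tops 30 mm above it).
- dock_seat (a point): Centre of the seat under the block: top of the dock's plate, 12 mm above the dock's underside, 16 mm above the table; axes as the dock's. The block leans by turning about its lower edge on the side it leans to. A side is past its catch once it has risen about 7 mm; the roller then springs in beneath it and carries it some 13 mm above the seat, and that edge serves as the pivot for leaning back the other way.
- left_catch (a joint): Left (+y) catch: a steel roller, 12 mm thick, 40 mm long along x, axis 36 mm left of the dock's middle and 10 mm above the seat, bearing on the block's flange edge from above and outside. Value: how far it is pushed outward, m (0 = fully in, to 0.009). Spring 12 N preload + 1.2 N/mm; some 12 to 15 N upward frees a side, both at once some 30 N or more.
- right_catch (a joint): Right (-y) catch, the same mirrored: roller axis 36 mm right of the dock's middle. Value: outward travel of the roller, m (0 = fully in).
- lean_mark (a point): Not a thing to handle: a reference point on the dock's plate whose z axis is tilted 45 degrees to the dock's left. The angle between it and the block's z axis is 45 degrees when the block is upright, less when it leans left.
- vial_block: The loose aluminium vial block, about 0.4 kg, seated in the dock; origin at the centre of its underside, axes as the dock's, z up. Body 60 (x) x 44 (y) mm, 80 mm high, with two open 23 mm vial holes in the top (in a row along x); take it across its 44 mm (y), anywhere in the upper 40 mm. Grip firmly: leaning takes about 0.8 N m, and 10 degrees each way is enough. At its foot a 6 mm flange spreads to 66 mm in y, with half-round edges.
- block_center (a point): Centre of the vial block, 40 mm above its underside; 56 mm above the table when seated.
- block_left_foot (a point): Point on the block's underside 30 mm left (+y) of its centre line, under the flange's left edge.
- block_right_foot (a point): Point on the block's underside 30 mm right (-y) of its centre line, under the flange's right edge.
- vial_a_center (a point): Bystander: centre of a capped glass vial, 21 mm diameter, 50 mm high, standing to the left of the dock.
- vial_b_center (a point): Bystander: centre of another such vial, nearer the robot, to the left of the dock.
- weighing_bottle_center (a point): Bystander: centre of a weighing bottle with knobbed lid, 37 mm diameter, 48 mm high, standing in front of the dock, on the robot's side.
There are look-alikes about, which are no part of the job. Leave any yellow look-alike of the vial_block alone.

How it is judged:
By the outcome, as a careful person would: the job done as asked, in the order asked, and still so for the second after the job is handed in, while the arm keeps its last pose, push and grip.
It also fails if it takes over 40 s, if anything falls off the work surface, if the arm or the gripper's body presses on something with over 40 N, if the wrist force passes 120 N, or if a joint passes its speed limit or range.

### The arm

A 6-joint arm with a two-finger parallel gripper is mounted at the origin on a cart in front of the work surface, level with it; the furniture and walls round the work are solid. World frame = base frame: x ahead of the robot, y to its left, z up, the work surface at z = 0. Lengths are in mm, angles in rad, forces in N, time in s.
With the tool pointing down it reaches from about 325 to 850 mm from the base axis. Payload 4.4 kg.
Tool frame: the origin (TCP) lies midway between the tips of the shut fingers; the grasp point (between the pads) lies bot.hold_point_z behind it (bot.hold_point_z is the distance from the TCP to the grasp point, in mm); z points along the fingers, y is the line along which they close (so a half turn about z gives the same grasp; the last joint's range is limited). The gripper opens to 94 mm and grips with 3 to 60 N. Pads are 16 mm wide; open, the fingers measure 119 mm over their backs; the gripper's body (75 mm by 177 mm) begins 78 mm behind the grasp point.
Start: joints at [1.188, 0.207, 1.542, -0, 1.393, -0.15], TCP at [132.104, 559.621, 205.447] pointing down, gripper open.
Joint ranges: [-2.73, 2.73], [-0.86, 2.22], [0.23, 2.46], [-1.11, 4.25], [0.08, 2.63], [-2.82, 2.82]. Speed limits (rad/s): [2.79, 2.79, 3.14, 3.14, 3.14, 3.14].

### API

Orientations are given as a rotation vector (axis times angle).
In Python, from plant import bot, camera gives the robot as it stands. The module is installed in compiled form; this text tells all that it offers.
- The arm moves only by the tool send_rows, never from a script. Its argument "motion" is a list of rows, each an object with "jaw": the opening in per cent of the stroke, from 0 (shut) to 100 (fully open); "travel": the shift along the tool's x, y, z as a fraction of full scale, a list of three; "yaw": the turn about the tool's z as a fraction of full scale. A call has 1 to 20 rows; each row shifts and turns the commanded pose from where the row before left it, along the tool's axes as they then stand; what a row does not reach is not made up. Full scale, the value 1, is 15 cm for a shift and 45 degrees for a turn. A row lasts 1/10 s, in which the tool goes at most 50 mm and 8.59 degrees, less where a joint would pass 70% of its speed; a pose out of reach is approached as far as the arm can. A call with a number of a shift or a turn outside -1 to 1 is refused whole. A call with a gripper value outside its range is refused whole. The fingers move at their own pace and stop on an object; "newtons" is the grip in N (left out, the last holds). Time passes only in rows, so rows that do not move let the fingers close. It gives the time, the measured TCP pose, the force, the opening and the grip force at its end, in the units of the state.
- bot.state(): the state, without advancing time (a new reading comes with each control period).
- camera(name): name is "side" or "top"; returns a dict with "img" (384x512x3 uint8, red, green, blue), "mtx" (3x3 intrinsics, pixels), "dist_coeffs" ([k1, k2, p1, p2, k3] as OpenCV has them; the pictures are not rectified), "world_from_camera" (4x4, takes a point from camera to world coordinates). Camera axes: x right, y down, z forward; pixel columns grow to the right and rows downward; lengths in mm; the calibration is good to about 2 mm. A picture is of the moment at which its call begins. There is no depth.
- bot.close_job(): hands the job in; it is judged then, once.
The state is a dict: "time": time; "q": joint angles; "qvel": joint speeds; "joint_efforts": joint torques, N m; "tcp_pos": TCP position; "ee_rot": TCP orientation; "ft_force": force on the tool from outside, world axes, zero at the start; "torque": the same for the moment, N m; "grip_width": finger opening in mm; "finger_force": force on a finger pad.
Only numpy, scipy, OpenCV 4.12 (cv2) and the standard library are available. Lean on these libraries where they do the work, as an engineer would, in place of code of your own. Each camera call takes 0.05 s, during which the arm holds its last target. There are 200 camera calls.

## Working session

There is one attempt and no reset: what is moved stays moved. The work goes in short steps, Python scripts to look and compute and a tool call to move; the robot and the scene stay as the last step left them, time stands still between calls to the robot, and variables do not carry over. Pictures are saved under pics/ and viewed, at most 10 in all, crops included, and the job is handed in when it is done.

Besides the shell and the picture viewer there is one more tool, called in YAML: its name, and indented under it one key for each argument. send_rows: Moves the arm, as the interface text tells. Shift numbers are shares of 15 cm and turn numbers shares of 45 degrees, none past 1 either way. Its arguments: {"type":"object","properties":{"motion":{"type":"array"},"newtons":{"type":"number"}},"required":["motion"]}

```bash
mkdir -p pics; python3 - <<'E'
from plant import bot,camera
import cv2,numpy as np,pickle
d={}
for n in("side","top"):
    c=camera(n);d[n]=c;cv2.imwrite(f"pics/{n}0.png",cv2.cvtColor(c["img"],cv2.COLOR_RGB2BGR))
    print(n,c["mtx"].tolist(),c["dist_coeffs"],np.round(c["world_from_camera"],3).tolist())
pickle.dump(d,open("c0.pkl","wb"))
print(bot.state(),bot.hold_point_z)
E
```

```text
side [[488.51567351300974, 0.0, 257.71818881561546], [0.0, 488.51567351300974, 190.59208820931383], [0.0, 0.0, 1.0]] [-0.09528032  0.          0.          0.          0.        ] [[-0.968, -0.155, 0.197, 323.714], [-0.25, 0.547, -0.799, 620.115], [0.017, -0.823, -0.568, 637.721], [0.0, 0.0, 0.0, 1.0]]
top [[405.70602402510934, 0.0, 258.81097739272684], [0.0, 405.70602402510934, 185.96627637561178], [0.0, 0.0, 1.0]] [-0.04810617  0.          0.          0.          0.        ] [[0.028, -0.986, 0.165, 373.178], [-0.999, -0.032, -0.024, -163.198], [0.029, -0.165, -0.986, 897.041], [0.0, 0.0, 0.0, 1.0]]
{'time': 0.1, 'q': array([ 1.18849104e+00,  2.07348163e-01,  1.54277668e+00,  1.34449955e-05,
        1.39354729e+00, -1.50490992e-01]), 'qvel': array([-0.00039377, -0.00157838, -0.00308304,  0.00089635, -0.00041219,
        0.00075559]), 'joint_efforts': array([-2.19467011e-04, -3.71860528e+01, -2.82293934e+01,  7.01109110e-02,
        3.10732587e-02, -2.84806231e-05]), 'tcp_pos': array([131.82821029, 558.9328621 , 204.41567897]), 'ee_rot': array([-0.36325702, -3.11995501,  0.00314519]), 'ft_force': array([-0.73633681, -0.6152936 ,  0.19946953]), 'torque': array([ 0.0172964 , -0.01235355, -0.03280509]), 'finger_force': 0.0, 'grip_width': 94.0290236174804} 18.8
```

View pics/side0.png

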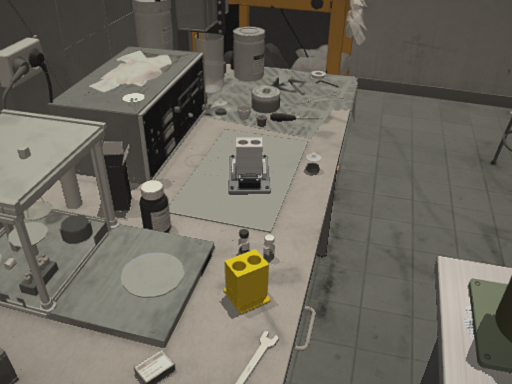

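View pics/top0.png

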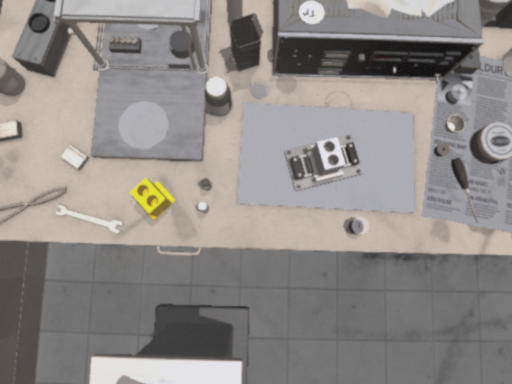

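The top view shows the dock at about (323,162), with the aluminium block standing in it (two holes near (330,153)). The yellow look-alike is at (152,197), the vials at (205,184) and (203,207), and the weighing bottle at (357,226). The job's block is the aluminium one in the dock. I'll confirm that in an enlarged crop.

```bash
cat > h.py <<'E'
import cv2,numpy as np
def ray(c,uv,z):
    p=cv2.undistortPoints(np.array(uv,float).reshape(-1,1,2),c["mtx"],c["dist_coeffs"]).reshape(-1,2)
    T=c["world_from_camera"];d=np.c_[p,np.ones(len(p))]@T[:3,:3].T;o=T[:3,3]
    return o+d*((z-o[2])/d[:,2])[:,None]
def proj(c,P):
    T=np.linalg.inv(c["world_from_camera"]);return cv2.projectPoints(np.array(P,float).reshape(-1,3),cv2.Rodrigues(T[:3,:3])[0],T[:3,3],c["mtx"],c["dist_coeffs"])[0].reshape(-1,2)
def crop(c,x,y,w,h,s):
    return cv2.resize(cv2.cvtColor(c["img"],cv2.COLOR_RGB2BGR)[y:y+h,x:x+w],None,fx=s,fy=s,interpolation=cv2.INTER_CUBIC)
E
python3 - <<'E'
import pickle;from h import *
d=pickle.load(open("c0.pkl","rb"))
a=crop(d["top"],278,125,90,75,6);b=crop(d["side"],220,130,60,75,4)
b=cv2.copyMakeBorder(b,0,a.shape[0]-b.shape[0],0,0,cv2.BORDER_CONSTANT)
cv2.imwrite("pics/crop0.png",np.hstack([a,b]))
E
```

```text
(no output)
```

View pics/crop0.png

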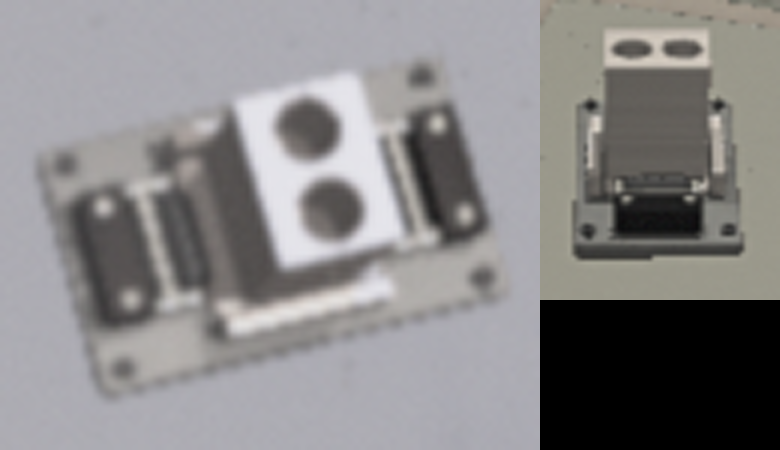

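The crop shows the aluminium block: white top corners at crop pixels (235,98), (357,72), (405,243), (280,268), with dock plate, walls and both catches around it. So this is the one. Next I compute poses.

```bash
python3 - <<'E'
import pickle;from h import *
from plant import bot
from scipy.spatial.transform import Rotation as R
d=pickle.load(open("c0.pkl","rb"));t=d["top"]
f=lambda L:(np.array(L,float)+.5)/6-.5+[278,125]
T=ray(t,f([(235,98),(357,72),(405,243),(280,268)]),96);H=ray(t,f([(308,128),(332,209)]),96);P=ray(t,f([(40,157),(440,60),(507,293),(107,395)]),16)
ang=lambda v:np.degrees(np.arctan2(v[1],v[0]))
print("top c",T.mean(0),H.mean(0),"plate c",P.mean(0))
print("x-dir angles",ang(H[0]-H[1]),ang(T[0]-T[3]),ang(T[1]-T[2]),ang(P[0]-P[3]),ang(P[1]-P[2]),"y-dir",ang(T[0]-T[1])-90,ang(P[0]-P[1])-90)
s=d["side"];print("side holes",ray(s,[(243,142),(255.75,142)],96).mean(0))
st=bot.state();M=R.from_rotvec(st["ee_rot"]).as_matrix();print(M.round(3))
for n,uvs in(("side",[(244,237),(268,242),(313,160)]),):print(ray(d[n],uvs,45))
E
```

```text
top c [ 581.00410756 -327.77076783   96.        ] [ 581.47669187 -328.00749639   96.        ] plate c [ 579.96824411 -327.44630336   16.        ]
x-dir angles 16.17701425733196 14.736495850016198 15.119970498607664 16.390535448581613 15.19516014124051 y-dir 14.412950743648949 15.993531254815736
side holes [ 578.30919138 -325.67311811   96.        ]
[[-0.973  0.23  -0.001]
 [ 0.23   0.973 -0.002]
 [ 0.    -0.002 -1.   ]]
[[ 515.26346014  -58.13501035   45.        ]
 [ 468.46850064  -56.29618445   45.        ]
 [ 435.00743391 -372.51699612   45.        ]]
```

send_rows:
  motion:
    - {"jaw": 100, "travel": [-0.227, -0.201, 0], "yaw": 0}
    - {"jaw": 100, "travel": [-0.227, -0.201, 0], "yaw": 0}
    - {"jaw": 100, "travel": [-0.227, -0.201, 0], "yaw": 0}
    - {"jaw": 100, "travel": [-0.227, -0.201, 0], "yaw": 0}
    - {"jaw": 100, "travel": [-0.227, -0.201, 0], "yaw": 0}
    - {"jaw": 100, "travel": [-0.227, -0.201, 0], "yaw": 0}
    - {"jaw": 100, "travel": [-0.227, -0.201, 0], "yaw": 0}
    - {"jaw": 100, "travel": [-0.227, -0.201, 0], "yaw": 0}
    - {"jaw": 100, "travel": [-0.227, -0.201, 0], "yaw": 0}
    - {"jaw": 100, "travel": [-0.227, -0.201, 0], "yaw": 0}
    - {"jaw": 100, "travel": [-0.227, -0.201, 0], "yaw": 0}
  newtons: 20

```text
time: 1.2
tcp_pos: [420.9, 149.1, 205.2]
ee_rot: [-0.364, -3.12, -0.0]
ft_force: [1.5, 0.1, 0.0]
grip_width: 93.8
finger_force: 0.0
```

send_rows:
  motion:
    - {"jaw": 100, "travel": [-0.161, -0.259, 0], "yaw": 0}
    - {"jaw": 100, "travel": [-0.161, -0.259, 0], "yaw": 0}
    - {"jaw": 100, "travel": [-0.161, -0.259, 0], "yaw": 0}
    - {"jaw": 100, "travel": [-0.161, -0.259, 0], "yaw": 0}
    - {"jaw": 100, "travel": [-0.161, -0.259, 0], "yaw": 0}
    - {"jaw": 100, "travel": [-0.161, -0.259, 0], "yaw": 0}
    - {"jaw": 100, "travel": [-0.161, -0.259, 0], "yaw": 0}
    - {"jaw": 100, "travel": [-0.161, -0.259, 0], "yaw": 0}
    - {"jaw": 100, "travel": [-0.161, -0.259, 0], "yaw": 0}
    - {"jaw": 100, "travel": [-0.161, -0.259, 0], "yaw": 0}
    - {"jaw": 100, "travel": [-0.161, -0.259, 0], "yaw": 0}
    - {"jaw": 100, "travel": [0, 0, 0], "yaw": 0.17}
    - {"jaw": 100, "travel": [0, 0, 0], "yaw": 0.17}
    - {"jaw": 100, "travel": [0, 0, 0], "yaw": 0.17}
    - {"jaw": 100, "travel": [0, 0, 0], "yaw": 0.17}
    - {"jaw": 100, "travel": [0, 0, 0], "yaw": 0.17}
    - {"jaw": 100, "travel": [0, 0, 0], "yaw": 0.17}
    - {"jaw": 100, "travel": [0, 0, 0], "yaw": 0.17}
    - {"jaw": 100, "travel": [0, 0, 0], "yaw": 0.17}
    - {"jaw": 100, "travel": [0, 0, 0], "yaw": 0}

```text
time: 3.2
tcp_pos: [580.5, -325.9, 204.7]
ee_rot: [-1.9, -2.5, 0.0]
ft_force: [0.4, 0.1, 0.3]
grip_width: 93.9
finger_force: 0.0
```

```bash
cat > rel.py <<'E'
from plant import bot
import numpy as np
from scipy.spatial.transform import Rotation as R
s=bot.state();M=R.from_rotvec(s["ee_rot"]).as_matrix()
C=np.array([580.,-327,16]);
print("t",s["time"],"tcp",s["tcp_pos"].round(1),"to block, tool axes",(M.T@(C-s["tcp_pos"])).round(1),"tool y deg",np.degrees(np.arctan2(M[1,1],M[0,1])).round(2),"tilt",M[2].round(3))
a=np.radians(15.5);D=np.array([[np.cos(a),np.sin(a),0],[-np.sin(a),np.cos(a),0],[0,0,1]])
print("F dock",(D@s["ft_force"]).round(1),"tq",(D@s["torque"]).round(2),"w",s["grip_width"],"ff",s["finger_force"])
E
python3 rel.py
```

```text
t 3.2 tcp [ 580.5 -325.9  204.7] to block, tool axes [ -1.1  -0.6 188.7] tool y deg 15.54 tilt [ 0.001 -0.001 -1.   ]
F dock [0.4 0.  0.3] tq [-0.11  0.08  0.  ] w 93.85278765260935 ff 0.0
```

send_rows:
  motion:
    - {"jaw": 100, "travel": [-0.007, -0.004, 0.24], "yaw": 0}
    - {"jaw": 100, "travel": [0, 0, 0.24], "yaw": 0}
    - {"jaw": 100, "travel": [0, 0, 0.24], "yaw": 0}
    - {"jaw": 100, "travel": [0, 0, 0.24], "yaw": 0}
    - {"jaw": 100, "travel": [0, 0, 0], "yaw": 0}
    - {"jaw": 40, "travel": [0, 0, 0], "yaw": 0}
    - {"jaw": 40, "travel": [0, 0, 0], "yaw": 0}
    - {"jaw": 40, "travel": [0, 0, 0], "yaw": 0}
    - {"jaw": 40, "travel": [0, 0, 0], "yaw": 0}
    - {"jaw": 40, "travel": [0, 0, 0], "yaw": 0}
  newtons: 25

```text
time: 4.2
tcp_pos: [581.7, -328.0, 63.3]
ee_rot: [1.899, 2.499, 0.001]
ft_force: [0.3, 1.5, 1.4]
grip_width: 59.4
finger_force: 25.0
```

```bash
python3 rel.py; python3 - <<'E'
from h import *
from plant import camera
t=camera("top");s=camera("side")
a=crop(t,278,125,90,75,4);b=crop(s,200,90,100,115,4);a=cv2.copyMakeBorder(a,0,b.shape[0]-a.shape[0],0,0,cv2.BORDER_CONSTANT)
cv2.imwrite("pics/g1.png",np.hstack([a,b]))
E
```

```text
t 4.2 tcp [ 581.7 -328.    63.3] to block, tool axes [ 1.5 -1.5 47.3] tool y deg 15.53 tilt [-0.002  0.002 -1.   ]
F dock [0.7 1.4 1.4] tq [-0.04  0.01 -0.04] w 59.38015085467014 ff 24.954702258110046
```

View pics/g1.png

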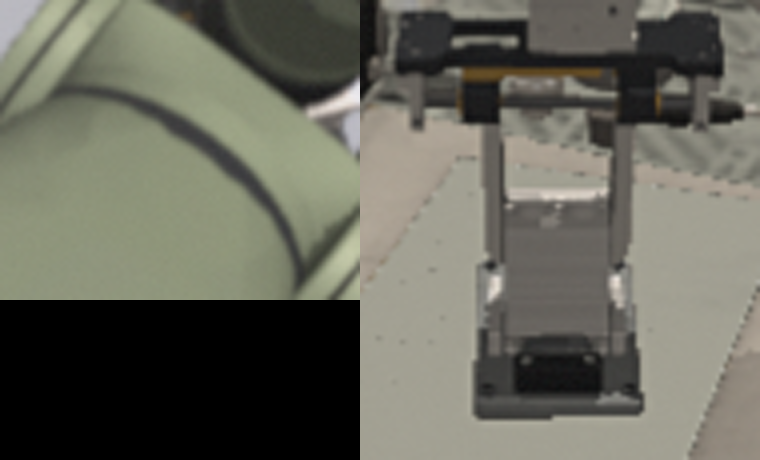

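The side view shows both fingers on the block's fore and aft faces (crop x≈495 and 620), with the block seated. With this grip the block can swing about the pads while I move the grip point along the lean arc.

send_rows:
  motion:
    - {"jaw": 40, "travel": [-0.013, 0, -0.004], "yaw": 0}
    - {"jaw": 40, "travel": [-0.013, 0, -0.004], "yaw": 0}
    - {"jaw": 40, "travel": [-0.013, 0, -0.004], "yaw": 0}

```text
time: 4.6
tcp_pos: [582.0, -329.2, 63.6]
ee_rot: [-1.898, -2.497, -0.008]
ft_force: [-0.5, 9.3, 6.8]
grip_width: 59.9
finger_force: 25.0
```

```bash
python3 rel.py
```

```text
t 4.6 tcp [ 582.  -329.2   63.6] to block, tool axes [ 2.3 -1.4 47.6] tool y deg 15.53 tilt [ 0.007  0.001 -1.   ]
F dock [2.  9.1 6.8] tq [ 1.96 -0.26 -0.01] w 59.899068110280425 ff 24.960830211639404
```

send_rows:
  motion:
    - {"jaw": 40, "travel": [-0.013, 0, -0.004], "yaw": 0}
    - {"jaw": 40, "travel": [-0.013, 0, -0.004], "yaw": 0}

```text
time: 4.8
tcp_pos: [582.3, -330.2, 63.9]
ee_rot: [-1.894, -2.493, -0.012]
ft_force: [-1.1, 14.7, 7.2]
grip_width: 60.2
finger_force: 25.0
```

```bash
python3 rel.py;  python3 - <<'E'
from h import *
from plant import camera
s=camera("side");cv2.imwrite("pics/g2.png",crop(s,215,110,70,90,6))
E
```

```text
t 4.8 tcp [ 582.3 -330.2   63.9] to block, tool axes [ 3.1 -1.3 47.9] tool y deg 15.56 tilt [ 0.013 -0.    -1.   ]
F dock [ 2.9 14.5  7.2] tq [ 2.9  -0.48  0.09] w 60.15168683804491 ff 24.98630940914154
```

View pics/g2.png

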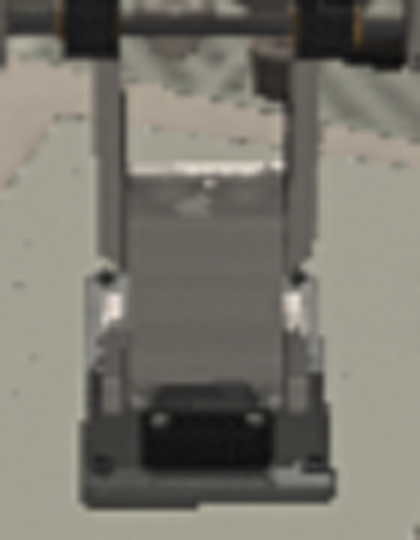

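The block still looks seated: the top edge is at crop y≈170 and has barely moved. The arm is compliant and the push has reached about 15 N, so I'll press on with more lift.

send_rows:
  motion:
    - {"jaw": 40, "travel": [-0.013, 0, -0.013], "yaw": 0}
    - {"jaw": 40, "travel": [-0.013, 0, -0.013], "yaw": 0}
    - {"jaw": 40, "travel": [-0.013, 0, -0.013], "yaw": 0}

```text
time: 5.15
tcp_pos: [583.4, -334.6, 65.3]
ee_rot: [-1.892, -2.493, -0.013]
ft_force: [5.3, 7.3, -11.0]
grip_width: 59.5
finger_force: 25.0
```

```bash
python3 rel.py
```

```text
t 5.15 tcp [ 583.4 -334.6   65.3] to block, tool axes [ 7.5 -1.1 49.4] tool y deg 15.61 tilt [ 0.015 -0.001 -1.   ]
F dock [  7.    5.6 -11. ] tq [ 1.35 -1.53  0.21] w 59.54257835419387 ff 24.992135167121887
```

send_rows:
  motion:
    - {"jaw": 40, "travel": [-0.013, 0, -0.013], "yaw": 0}
    - {"jaw": 40, "travel": [-0.013, 0, -0.013], "yaw": 0}
    - {"jaw": 40, "travel": [0, 0, 0], "yaw": 0}

```text
time: 5.45
tcp_pos: [584.3, -342.3, 70.1]
ee_rot: [-1.895, -2.495, -0.006]
ft_force: [1.2, 4.8, -7.9]
grip_width: 59.8
finger_force: 25.0
```

```bash
python3 rel.py;  python3 - <<'E'
from h import *
from plant import camera
s=camera("side");cv2.imwrite("pics/g3.png",crop(s,215,110,70,90,6))
E
```

```text
t 5.45 tcp [ 584.3 -342.3   70.1] to block, tool axes [15.4  0.  54.3] tool y deg 15.55 tilt [ 0.009 -0.002 -1.   ]
F dock [ 2.4  4.3 -7.9] tq [ 0.89 -0.66  0.06] w 59.769047633369254 ff 24.987850785255432
```

View pics/g3.png

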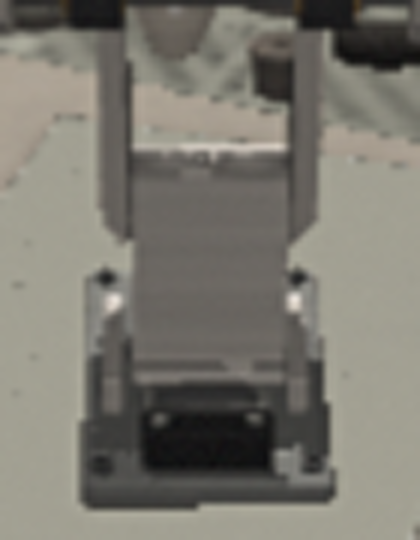

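The side view now shows the left foot lifted: the left face bottom is at crop y≈375, above the housing, with lean of about 12° right. The 14 mm right and 7 mm up grip travel agrees. Next I lean left about the left roller.

send_rows:
  motion:
    - {"jaw": 40, "travel": [0.02, 0, -0.009], "yaw": 0}
    - {"jaw": 40, "travel": [0.02, 0, -0.009], "yaw": 0}
    - {"jaw": 40, "travel": [0.02, 0, -0.009], "yaw": 0}

```text
time: 5.8
tcp_pos: [583.0, -338.5, 78.8]
ee_rot: [1.9, 2.5, -0.003]
ft_force: [0.8, -0.2, -4.2]
grip_width: 60.1
finger_force: 25.0
```

```bash
python3 rel.py
```

```text
t 5.8 tcp [ 583.  -338.5   78.8] to block, tool axes [12.   0.3 62.8] tool y deg 15.52 tilt [-0.002 -0.001 -1.   ]
F dock [ 0.7 -0.4 -4.2] tq [-0.16  0.1   0.02] w 60.10561208924027 ff 24.985873103141785
```

send_rows:
  motion:
    - {"jaw": 40, "travel": [0.02, 0, -0.009], "yaw": 0}
    - {"jaw": 40, "travel": [0.02, 0, -0.009], "yaw": 0}

```text
time: 6.0
tcp_pos: [581.7, -332.5, 82.0]
ee_rot: [1.901, 2.499, -0.002]
ft_force: [0.1, 0.5, -3.6]
grip_width: 60.2
finger_force: 25.0
```

```bash
python3 rel.py;  python3 - <<'E'
from h import *
from plant import camera
s=camera("side");cv2.imwrite("pics/g4.png",crop(s,215,110,70,90,6))
E
```

```text
t 6.0 tcp [ 581.7 -332.5   82. ] to block, tool axes [ 5.8 -0.1 66. ] tool y deg 15.5 tilt [-0.002  0.    -1.   ]
F dock [ 0.2  0.5 -3.6] tq [-0.1   0.07 -0.01] w 60.159253866629946 ff 24.985734522342682
```

View pics/g4.png

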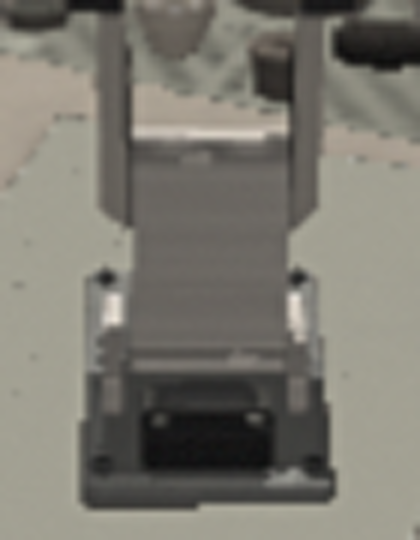

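The block has risen about 19 mm at the grip and the wrist carries only the block's weight, so the right side may already be out. I'll work out the tilt from the edges: top face at crop y≈132–141, foot at ≈348–365.

```bash
python3 - <<'E'
from h import *
import pickle
s=pickle.load(open("c0.pkl","rb"))["side"]
a=np.radians(15.5);X=np.array([np.cos(a),np.sin(a)]);Y=np.array([-np.sin(a),np.cos(a)])
def rows(tcp,phi):
    p=np.radians(phi);out=[]
    for y,z in((-22,80),(22,80),(22,6),(33,3)):
        y-=G;z-=66
        yy=y*np.cos(p)+z*np.sin(p);zz=z*np.cos(p)-y*np.sin(p)
        w=np.r_[np.array(tcp[:2])+Y*yy,tcp[2]+18.8+zz];out.append(proj(s,w)[0,1])
    return (np.array(out)-110)*6+3
G=-1.5
for n,t,L in(("g2",(582.3,-330.2,63.9),(0,-2)),("g3",(584.3,-342.3,70.1),(-8,-10,-12,-14)),("g4",(581.7,-332.5,82),(6,3,0,-3,-6,-9,-12))):
    for f in L:print(n,f,rows(t,f).round(0))
E
```

```text
g2 0 [161. 217. 383. 405.]
g2 -2 [162. 214. 384. 405.]
g3 -8 [137. 176. 356. 374.]
g3 -10 [138. 174. 356. 374.]
g3 -12 [139. 171. 356. 373.]
g3 -14 [141. 169. 355. 372.]
g4 6 [114. 179. 337. 360.]
g4 3 [115. 175. 339. 362.]
g4 0 [117. 172. 341. 362.]
g4 -3 [118. 168. 342. 363.]
g4 -6 [120. 164. 343. 363.]
g4 -9 [122. 160. 343. 362.]
g4 -12 [124. 156. 343. 361.]
```

```bash
python3 - <<'E'
import cv2,numpy as np
for n in("g2","g3","g4"):
    g=cv2.cvtColor(cv2.imread(f"pics/{n}.png"),cv2.COLOR_BGR2GRAY)[:,150:270].mean(1)
    print(n,[(y,int(g[y])) for y in range(114,414,6)])
E
```

```text
g2 [(114, 159), (120, 160), (126, 157), (132, 155), (138, 153), (144, 155), (150, 157), (156, 155), (162, 179), (168, 197), (174, 147), (180, 102), (186, 93), (192, 94), (198, 98), (204, 99), (210, 97), (216, 98), (222, 102), (228, 102), (234, 100), (240, 99), (246, 100), (252, 100), (258, 101), (264, 102), (270, 102), (276, 100), (282, 99), (288, 100), (294, 102), (300, 101), (306, 101), (312, 102), (318, 101), (324, 98), (330, 97), (336, 97), (342, 97), (348, 99), (354, 100), (360, 102), (366, 101), (372, 101), (378, 98), (384, 74), (390, 53), (396, 51), (402, 56), (408, 48)]
g3 [(114, 158), (120, 160), (126, 157), (132, 154), (138, 150), (144, 181), (150, 162), (156, 111), (162, 95), (168, 93), (174, 93), (180, 98), (186, 105), (192, 105), (198, 103), (204, 102), (210, 103), (216, 103), (222, 103), (228, 105), (234, 105), (240, 104), (246, 102), (252, 102), (258, 103), (264, 104), (270, 104), (276, 104), (282, 105), (288, 105), (294, 102), (300, 101), (306, 101), (312, 100), (318, 101), (324, 101), (330, 103), (336, 105), (342, 103), (348, 101), (354, 106), (360, 98), (366, 88), (372, 109), (378, 110), (384, 68), (390, 45), (396, 48), (402, 59), (408, 51)]
g4 [(114, 158), (120, 156), (126, 171), (132, 197), (138, 160), (144, 104), (150, 92), (156, 93), (162, 95), (168, 101), (174, 105), (180, 104), (186, 102), (192, 102), (198, 102), (204, 102), (210, 103), (216, 105), (222, 105), (228, 103), (234, 102), (240, 101), (246, 103), (252, 105), (258, 104), (264, 104), (270, 105), (276, 104), (282, 101), (288, 102), (294, 102), (300, 100), (306, 101), (312, 101), (318, 103), (324, 105), (330, 103), (336, 101), (342, 107), (348, 95), (354, 86), (360, 109), (366, 116), (372, 83), (378, 57), (384, 48), (390, 47), (396, 51), (402, 57), (408, 48)]
```

The tilt is still about −12°: the far top edge is at y≈126, which matches −12°. So the pads kept the lean, the right flange slipped out from under its catch on the lift, and that isn't the order asked for. I'll mend it by lowering the block, still leaning right, until the right foot is back on the seat under its catch and the left foot is on its roller.

send_rows:
  motion:
    - {"jaw": 40, "travel": [0, 0, 0], "yaw": 0}
    - {"jaw": 40, "travel": [-0.009, 0, 0.022], "yaw": 0}
    - {"jaw": 40, "travel": [-0.009, 0, 0.022], "yaw": 0}
    - {"jaw": 40, "travel": [-0.009, 0, 0.022], "yaw": 0}
    - {"jaw": 40, "travel": [-0.013, 0, 0.009], "yaw": 0}
    - {"jaw": 40, "travel": [-0.013, 0, 0.009], "yaw": 0}
    - {"jaw": 40, "travel": [-0.011, 0, 0.009], "yaw": 0}
    - {"jaw": 40, "travel": [0, 0, 0], "yaw": 0}
  newtons: 60

```text
time: 6.85
tcp_pos: [584.8, -342.5, 68.7]
ee_rot: [1.9, 2.499, -0.002]
ft_force: [-1.0, -2.5, 5.7]
grip_width: 59.8
finger_force: 60.0
```

```bash
python3 rel.py
```

```text
t 6.85 tcp [ 584.8 -342.5   68.7] to block, tool axes [16.3 -0.5 52.6] tool y deg 15.51 tilt [-0.003  0.    -1.   ]
F dock [-1.7 -2.1  5.7] tq [-0.44  0.82  0.11] w 59.79932377905945 ff 59.99644160270691
```

send_rows:
  motion:
    - {"jaw": 100, "travel": [0, 0, 0], "yaw": 0}
    - {"jaw": 100, "travel": [0, 0, 0], "yaw": 0}
    - {"jaw": 100, "travel": [0, 0, 0], "yaw": 0}
    - {"jaw": 100, "travel": [0, 0, -0.21], "yaw": 0}
    - {"jaw": 100, "travel": [0, 0, -0.21], "yaw": 0}
    - {"jaw": 100, "travel": [0, 0, 0], "yaw": 0}
  newtons: 30

```text
time: 7.45
tcp_pos: [587.5, -342.7, 135.5]
ee_rot: [1.895, 2.494, 0.001]
ft_force: [-0.5, -0.2, 0.6]
grip_width: 93.6
finger_force: 0.0
```

send_rows:
  motion:
    - {"jaw": 100, "travel": [0, 0, 0], "yaw": -0.182}
    - {"jaw": 100, "travel": [0, 0, 0], "yaw": -0.182}
    - {"jaw": 100, "travel": [0, 0, 0], "yaw": -0.182}
    - {"jaw": 100, "travel": [0, 0, 0], "yaw": -0.182}
    - {"jaw": 100, "travel": [0, 0, 0], "yaw": -0.182}
    - {"jaw": 100, "travel": [0, 0, 0], "yaw": -0.182}
    - {"jaw": 100, "travel": [0, 0, 0], "yaw": -0.182}
    - {"jaw": 100, "travel": [0, 0, 0], "yaw": -0.182}
    - {"jaw": 100, "travel": [0, 0, 0], "yaw": -0.182}
    - {"jaw": 100, "travel": [0, 0, 0], "yaw": -0.182}
    - {"jaw": 100, "travel": [0, 0, 0], "yaw": -0.18}
    - {"jaw": 100, "travel": [0, 0, 0], "yaw": 0}

```text
time: 8.65
tcp_pos: [583.7, -340.1, 128.3]
ee_rot: [0.424, -3.111, -0.003]
ft_force: [1.0, 0.6, -0.3]
grip_width: 94.1
finger_force: 0.0
```

```bash
python3 rel.py;  python3 - <<'E'
from h import *
from plant import camera
s=camera("side");cv2.imwrite("pics/g5.png",crop(s,215,110,70,90,6))
E
```

```text
t 8.65 tcp [ 583.7 -340.1  128.3] to block, tool axes [ -0.   13.3 112.4] tool y deg 105.51 tilt [ 0.001  0.002 -1.   ]
F dock [ 1.1  0.3 -0.3] tq [ 0.04  0.05 -0.04] w 94.0941269205145 ff 0.0
```

View pics/g5.png

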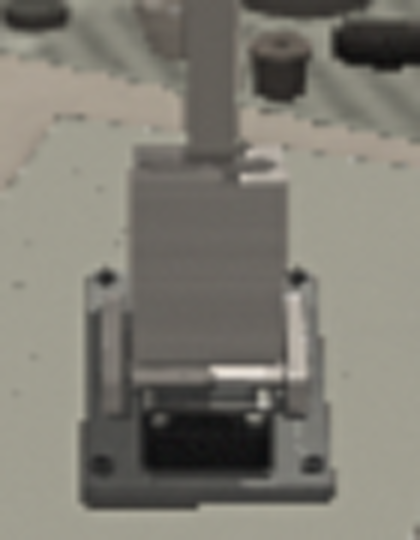

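The picture shows the block standing by itself, leaning right. The top face has foreshortened to crop y≈145–183, and the left flange (y≈372) is up on its roller above the housing. Next I lower the open fingers either side of it and push it left with the right-hand finger.

send_rows:
  motion:
    - {"jaw": 100, "travel": [0, 0, 0.19], "yaw": 0}
    - {"jaw": 100, "travel": [0, 0, 0.19], "yaw": 0}
    - {"jaw": 100, "travel": [0, 0, 0], "yaw": 0}
    - {"jaw": 100, "travel": [0, 0.033, 0], "yaw": 0}
    - {"jaw": 100, "travel": [0, 0.033, 0], "yaw": 0}
    - {"jaw": 100, "travel": [0, 0.033, 0], "yaw": 0}
    - {"jaw": 100, "travel": [0, 0.02, 0], "yaw": 0}
    - {"jaw": 100, "travel": [0, 0.02, 0], "yaw": 0}
    - {"jaw": 100, "travel": [0, 0.02, 0], "yaw": 0}

```text
time: 9.6
tcp_pos: [578.1, -317.8, 73.6]
ee_rot: [-0.424, 3.112, -0.001]
ft_force: [0.1, 0.2, 0.9]
grip_width: 93.8
finger_force: 0.5
```

```bash
python3 rel.py
```

```text
t 9.6 tcp [ 578.1 -317.8   73.6] to block, tool axes [ 0.7 -9.3 57.6] tool y deg 105.52 tilt [-0.001 -0.001 -1.   ]
F dock [0.1 0.2 0.9] tq [-0.15  0.04  0.01] w 93.80705965424383 ff 0.4912207277084235
```

send_rows:
  motion:
    - {"jaw": 100, "travel": [0, 0.02, 0], "yaw": 0}
    - {"jaw": 100, "travel": [0, 0.02, 0], "yaw": 0}

```text
time: 9.8
tcp_pos: [576.9, -313.3, 73.7]
ee_rot: [-0.423, 3.111, -0.004]
ft_force: [0.8, -1.3, 1.0]
grip_width: 93.8
finger_force: 0.9
```

```bash
python3 rel.py
```

```text
t 9.8 tcp [ 576.9 -313.3   73.7] to block, tool axes [  0.7 -13.8  57.7] tool y deg 105.5 tilt [-0.001 -0.003 -1.   ]
F dock [ 0.4 -1.5  1. ] tq [-0.36 -0.05 -0.  ] w 93.76046527658882 ff 0.9043875043425942
```

send_rows:
  motion:
    - {"jaw": 100, "travel": [0, 0.02, 0], "yaw": 0}
    - {"jaw": 100, "travel": [0, 0.02, 0], "yaw": 0}

```text
time: 10.0
tcp_pos: [574.1, -305.3, 72.6]
ee_rot: [0.424, -3.112, -0.003]
ft_force: [-0.2, 0.7, -0.3]
grip_width: 93.8
finger_force: 0.0
```

```bash
python3 rel.py
```

```text
t 10.0 tcp [ 574.1 -305.3   72.6] to block, tool axes [  0.1 -22.6  56.5] tool y deg 105.51 tilt [ 0.001  0.002 -1.   ]
F dock [ 0.   0.7 -0.3] tq [ 0.03  0.04 -0.04] w 93.75580623943883 ff 0.0
```

```bash
python3 - <<'E'
from h import *
from plant import camera
s=camera("side");cv2.imwrite("pics/g6.png",crop(s,215,110,70,90,6))
E
```

```text
(no output)
```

View pics/g6.png

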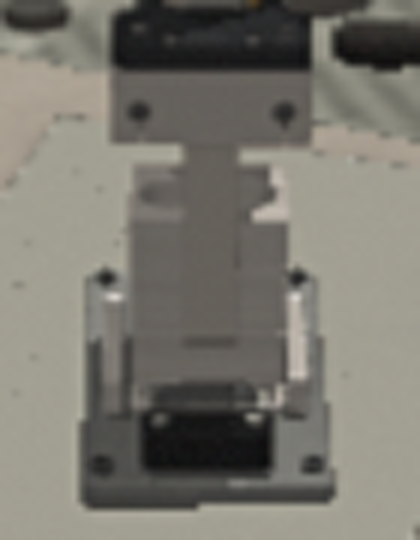

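The side view shows the top face back at y≈163–220, so the block is upright and fully seated again: the push slid its left edge back off the roller. I'll redo the rock. First I push right with the left finger. Once the left side is up, I'll straighten it by squeezing across y, so the left roller doesn't take the side load.

send_rows:
  motion:
    - {"jaw": 100, "travel": [0, -0.08, 0.02], "yaw": 0}
    - {"jaw": 100, "travel": [0, -0.08, 0.02], "yaw": 0}
    - {"jaw": 100, "travel": [0, -0.08, 0], "yaw": 0}
    - {"jaw": 100, "travel": [0, -0.06, 0], "yaw": 0}
    - {"jaw": 100, "travel": [0, -0.02, -0.007], "yaw": 0}
    - {"jaw": 100, "travel": [0, -0.02, -0.007], "yaw": 0}
    - {"jaw": 100, "travel": [0, -0.02, -0.007], "yaw": 0}

```text
time: 10.75
tcp_pos: [587.7, -354.8, 68.0]
ee_rot: [0.424, -3.11, -0.013]
ft_force: [-1.2, 8.5, -3.8]
grip_width: 93.9
finger_force: 4.5
```

```bash
python3 rel.py
```

```text
t 10.75 tcp [ 587.7 -354.8   68. ] to block, tool axes [-0.1 28.4 52.3] tool y deg 105.52 tilt [ 0.002  0.009 -1.   ]
F dock [ 1.1  8.5 -3.8] tq [ 1.63 -0.24 -0.07] w 93.90438952563593 ff 4.454842898994684
```

send_rows:
  motion:
    - {"jaw": 100, "travel": [0, -0.02, -0.007], "yaw": 0}
    - {"jaw": 100, "travel": [0, -0.02, -0.007], "yaw": 0}

```text
time: 10.95
tcp_pos: [589.0, -358.6, 71.1]
ee_rot: [0.425, -3.108, -0.018]
ft_force: [-3.9, 10.8, 9.7]
grip_width: 94.1
finger_force: 5.9
```

```bash
python3 rel.py
```

```text
t 10.95 tcp [ 589.  -358.6   71.1] to block, tool axes [ 0.  32.2 55.5] tool y deg 105.58 tilt [ 0.003  0.012 -1.   ]
F dock [-0.8 11.4  9.7] tq [2.67 0.31 0.05] w 94.13988122651364 ff 5.892534909944516
```

send_rows:
  motion:
    - {"jaw": 100, "travel": [0, -0.02, -0.007], "yaw": 0}
    - {"jaw": 100, "travel": [0, -0.02, -0.007], "yaw": 0}

```text
time: 11.15
tcp_pos: [591.8, -366.6, 75.9]
ee_rot: [0.426, -3.111, -0.01]
ft_force: [-4.8, 8.0, 11.0]
grip_width: 94.2
finger_force: 5.9
```

```bash
python3 rel.py
```

```text
t 11.15 tcp [ 591.8 -366.6   75.9] to block, tool axes [ 0.7 40.9 60.2] tool y deg 105.59 tilt [ 0.001  0.007 -1.   ]
F dock [-2.5  9.  11. ] tq [2.45 0.38 0.11] w 94.22090668371906 ff 5.9130869270302355
```

send_rows:
  motion:
    - {"jaw": 100, "travel": [0, 0.027, 0], "yaw": 0}
    - {"jaw": 100, "travel": [0, 0.027, 0], "yaw": 0}
    - {"jaw": 100, "travel": [0, 0.027, 0], "yaw": 0}
    - {"jaw": 100, "travel": [0, 0.027, 0], "yaw": 0}
    - {"jaw": 100, "travel": [0, 0, 0], "yaw": 0}

```text
time: 11.65
tcp_pos: [588.0, -354.0, 74.3]
ee_rot: [-0.425, 3.113, -0.0]
ft_force: [-0.7, -0.3, -0.2]
grip_width: 93.9
finger_force: 0.0
```

```bash
python3 rel.py; cat > prof.py <<'E'
from h import *
from plant import camera
import sys
s=camera("side");g=crop(s,215,110,70,90,6);n=sys.argv[1];cv2.imwrite(f"pics/{n}.png",g)
def pr(f):
    a=cv2.cvtColor(f,cv2.COLOR_BGR2GRAY)
    return [int(x) for x in a[117:414:6,250:280].mean(1)]
R=[(k,pr(cv2.imread(f"pics/{k}.png"))) for k in("g5","g6",n)]
for k,r in R:print(k,r)
b=cv2.cvtColor(g,cv2.COLOR_BGR2GRAY)[330:415,130:290].astype(float)
for k in("g3","g4","g5","g6"):print(k,np.abs(cv2.cvtColor(cv2.imread(f"pics/{k}.png"),cv2.COLOR_BGR2GRAY)[330:415,130:290]-b).mean().round(1),end="; ")
E
python3 prof.py h1
```

```text
t 11.65 tcp [ 588.  -354.    74.3] to block, tool axes [ 0.5 28.2 58.3] tool y deg 105.54 tilt [-0. -0. -1.]
F dock [-0.7 -0.1 -0.2] tq [-0.01  0.05 -0.01] w 93.85899523623124 ff 0.0
g5 [155, 159, 157, 155, 152, 160, 173, 139, 106, 135, 172, 127, 102, 102, 101, 101, 101, 101, 101, 104, 104, 102, 100, 100, 103, 103, 104, 102, 104, 102, 100, 98, 98, 98, 99, 100, 102, 103, 102, 99, 94, 102, 191, 200, 116, 72, 103, 104, 113, 70]
g6 [88, 95, 97, 96, 97, 123, 159, 160, 131, 116, 120, 122, 103, 99, 112, 149, 175, 154, 106, 99, 99, 99, 99, 100, 99, 102, 102, 100, 98, 99, 100, 101, 100, 101, 100, 99, 103, 96, 96, 97, 99, 101, 100, 98, 97, 96, 111, 119, 129, 77]
h1 [156, 160, 158, 156, 152, 148, 164, 142, 109, 112, 150, 138, 106, 102, 103, 100, 102, 101, 101, 102, 105, 103, 101, 100, 101, 103, 103, 103, 104, 104, 101, 99, 100, 98, 99, 99, 101, 104, 103, 100, 98, 98, 141, 201, 143, 91, 89, 95, 86, 52]
g3 12.2; g4 19.9; g5 10.4; g6 15.0;
```

The profile matches the g5 state: the left side is up on its roller and the block is leaning right. Now I grip it across y, lightly at first.

send_rows:
  motion:
    - {"jaw": 100, "travel": [0, 0.047, 0.04], "yaw": 0}
    - {"jaw": 100, "travel": [0, 0.047, 0.042], "yaw": 0}
    - {"jaw": 100, "travel": [0, 0, 0], "yaw": 0}
    - {"jaw": 65, "travel": [0, 0, 0], "yaw": 0}
    - {"jaw": 65, "travel": [0, 0, 0], "yaw": 0}
    - {"jaw": 40, "travel": [0, 0, 0], "yaw": 0}
    - {"jaw": 40, "travel": [0, 0, 0], "yaw": 0}
  newtons: 8

```text
time: 12.4
tcp_pos: [584.5, -341.1, 62.3]
ee_rot: [-0.424, 3.112, -0.001]
ft_force: [0.0, 0.3, -0.9]
grip_width: 65.7
finger_force: 0.0
```

```bash
python3 rel.py; python3 prof.py h2
```

```text
t 12.4 tcp [ 584.5 -341.1   62.3] to block, tool axes [ 0.6 14.8 46.3] tool y deg 105.51 tilt [-0.    -0.001 -1.   ]
F dock [ 0.1  0.3 -0.9] tq [-0.   -0.02  0.03] w 65.65544323457522 ff 0.0
g5 [155, 159, 157, 155, 152, 160, 173, 139, 106, 135, 172, 127, 102, 102, 101, 101, 101, 101, 101, 104, 104, 102, 100, 100, 103, 103, 104, 102, 104, 102, 100, 98, 98, 98, 99, 100, 102, 103, 102, 99, 94, 102, 191, 200, 116, 72, 103, 104, 113, 70]
g6 [88, 95, 97, 96, 97, 123, 159, 160, 131, 116, 120, 122, 103, 99, 112, 149, 175, 154, 106, 99, 99, 99, 99, 100, 99, 102, 102, 100, 98, 99, 100, 101, 100, 101, 100, 99, 103, 96, 96, 97, 99, 101, 100, 98, 97, 96, 111, 119, 129, 77]
h2 [96, 110, 156, 160, 152, 122, 114, 131, 110, 114, 149, 127, 104, 103, 103, 101, 102, 102, 101, 102, 105, 103, 102, 100, 101, 103, 104, 103, 105, 104, 102, 99, 100, 99, 99, 100, 101, 103, 104, 100, 99, 99, 141, 199, 143, 92, 89, 96, 101, 60]
g3 12.7; g4 20.0; g5 10.6; g6 14.2;
```

send_rows:
  motion:
    - {"jaw": 40, "travel": [0, 0, 0], "yaw": 0}
    - {"jaw": 40, "travel": [0, 0, 0], "yaw": 0}
    - {"jaw": 40, "travel": [0, 0, 0], "yaw": 0}

```text
time: 12.75
tcp_pos: [583.6, -338.3, 62.1]
ee_rot: [0.424, -3.111, -0.008]
ft_force: [-1.6, 5.3, 3.9]
grip_width: 49.5
finger_force: 8.0
```

```bash
python3 rel.py; python3 prof.py h3|tail -2
```

```text
t 12.75 tcp [ 583.6 -338.3   62.1] to block, tool axes [ 0.4 11.6 46.1] tool y deg 105.52 tilt [ 0.001  0.005 -1.   ]
F dock [-0.1  5.5  3.9] tq [1.2  0.07 0.02] w 49.540074411343916 ff 8.008701779181138
h3 [97, 105, 155, 160, 154, 130, 100, 105, 106, 115, 150, 127, 105, 103, 103, 101, 102, 102, 102, 102, 105, 104, 102, 100, 102, 103, 105, 103, 104, 104, 101, 100, 100, 99, 99, 100, 102, 104, 103, 100, 98, 98, 141, 200, 142, 91, 88, 97, 109, 63]
g3 12.8; g4 20.3; g5 10.6; g6 14.5;
```

send_rows:
  motion:
    - {"jaw": 40, "travel": [0, 0.012, -0.013], "yaw": 0}
    - {"jaw": 40, "travel": [0, 0.014, -0.01], "yaw": 0}
    - {"jaw": 40, "travel": [0, 0.014, -0.01], "yaw": 0}
  newtons: 45

```text
time: 13.1
tcp_pos: [581.6, -334.1, 64.4]
ee_rot: [0.424, -3.111, -0.004]
ft_force: [2.5, -1.6, -8.8]
grip_width: 47.0
finger_force: 43.2
```

```bash
python3 rel.py; python3 prof.py h4|tail -2
```

```text
t 13.1 tcp [ 581.6 -334.1   64.4] to block, tool axes [-0.4  7.1 48.4] tool y deg 105.51 tilt [ 0.002  0.003 -1.   ]
F dock [ 2.  -2.2 -8.8] tq [-0.11 -0.52  0.02] w 47.02433653014175 ff 43.18681355332956
h4 [96, 100, 136, 157, 155, 150, 120, 104, 103, 100, 116, 134, 124, 104, 102, 102, 101, 101, 102, 100, 102, 105, 103, 101, 100, 102, 103, 104, 102, 103, 103, 101, 99, 99, 98, 99, 100, 102, 103, 102, 100, 97, 85, 127, 200, 122, 86, 95, 97, 67]
g3 15.4; g4 21.6; g5 18.1; g6 16.4;
```

send_rows:
  motion:
    - {"jaw": 40, "travel": [0, 0.007, -0.02], "yaw": 0}
    - {"jaw": 40, "travel": [0, 0.01, -0.013], "yaw": 0}
  newtons: 60

```text
time: 13.35
tcp_pos: [581.9, -332.8, 73.1]
ee_rot: [0.425, -3.112, 0.002]
ft_force: [-0.5, 0.6, -4.0]
grip_width: 46.6
finger_force: 57.4
```

```bash
python3 rel.py; python3 prof.py h5|tail -2
```

```text
t 13.35 tcp [ 581.9 -332.8   73.1] to block, tool axes [ 0.3  6.1 57.1] tool y deg 105.54 tilt [ 0.    -0.001 -1.   ]
F dock [-0.3  0.7 -4. ] tq [-0.01 -0.   -0.03] w 46.620163109803485 ff 57.416658990550786
h5 [160, 161, 139, 115, 105, 108, 102, 122, 135, 124, 105, 102, 102, 101, 101, 102, 101, 102, 104, 102, 101, 99, 101, 102, 103, 102, 104, 103, 101, 99, 99, 98, 98, 99, 100, 103, 101, 100, 97, 92, 127, 199, 127, 72, 57, 71, 97, 99, 109, 68]
g3 20.4; g4 12.6; g5 22.9; g6 16.5;
```

The right side has now popped out as well, and the wrist carries only the block's weight. The foot heights are roughly 18 mm left and 13 mm right, with about −5° lean. I set it on both rollers, open slightly, and then lean it clearly left about the left roller. That takes only about 3 N now.

send_rows:
  motion:
    - {"jaw": 40, "travel": [0, 0.015, 0.01], "yaw": 0}
    - {"jaw": 40, "travel": [0, 0, 0], "yaw": 0}
    - {"jaw": 65, "travel": [0, 0, 0], "yaw": 0}
    - {"jaw": 65, "travel": [0, 0, 0], "yaw": 0}
    - {"jaw": 65, "travel": [0, 0, 0], "yaw": 0}
    - {"jaw": 65, "travel": [0, 0, -0.05], "yaw": 0}
    - {"jaw": 65, "travel": [0, 0, 0], "yaw": 0}

```text
time: 14.1
tcp_pos: [582.2, -331.3, 79.6]
ee_rot: [-0.424, 3.111, -0.004]
ft_force: [1.0, -2.5, 0.1]
grip_width: 60.8
finger_force: 1.0
```

```bash
python3 rel.py; python3 prof.py h6|tail -2
```

```text
t 14.1 tcp [ 582.2 -331.3   79.6] to block, tool axes [ 1.1  4.9 63.6] tool y deg 105.51 tilt [-0.001 -0.002 -1.   ]
F dock [ 0.3 -2.7  0.1] tq [-0.29  0.08  0.03] w 60.847369425373515 ff 1.000287398637738
h6 [156, 160, 158, 157, 146, 119, 128, 111, 124, 161, 130, 103, 102, 103, 101, 102, 102, 101, 102, 105, 103, 101, 100, 101, 103, 104, 103, 104, 105, 102, 100, 102, 99, 99, 100, 101, 103, 103, 101, 98, 104, 139, 195, 154, 96, 66, 101, 98, 110, 67]
g3 12.8; g4 19.9; g5 8.7; g6 14.0;
```

View pics/h6.png

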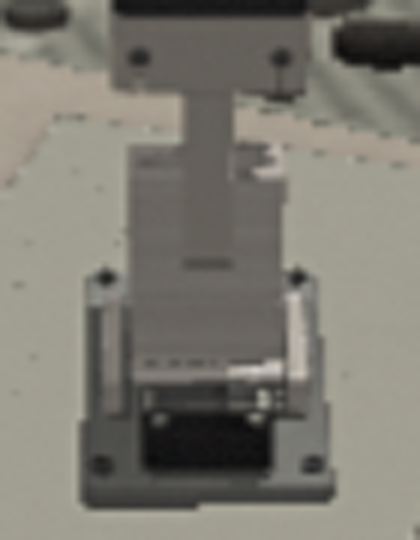

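The picture shows the block leaning right again (top face y≈145–177, left flange still on its roller): on release the right foot slipped back below its catch. So it is still in the "left out, right held" state. I repeat the squeeze, and this time raise both feet above the rollers before letting go.

send_rows:
  motion:
    - {"jaw": 75, "travel": [0, -0.033, 0], "yaw": 0}
    - {"jaw": 75, "travel": [0, -0.025, 0.05], "yaw": 0}
    - {"jaw": 75, "travel": [0, 0, 0.067], "yaw": 0}
    - {"jaw": 40, "travel": [0, 0, 0], "yaw": 0}
    - {"jaw": 40, "travel": [0, 0, 0], "yaw": 0}
    - {"jaw": 40, "travel": [0, 0, 0], "yaw": 0}
    - {"jaw": 40, "travel": [0, 0, 0], "yaw": 0}
  newtons: 8

```text
time: 14.85
tcp_pos: [583.5, -338.3, 60.0]
ee_rot: [0.424, -3.112, -0.001]
ft_force: [-0.0, 0.1, -2.8]
grip_width: 50.6
finger_force: 7.6
```

```bash
python3 rel.py; python3 prof.py h7|tail -2
```

```text
t 14.85 tcp [ 583.5 -338.3   60. ] to block, tool axes [ 0.3 11.7 44. ] tool y deg 105.52 tilt [ 0.     0.001 -1.   ]
F dock [-0.   0.1 -2.8] tq [ 0.19 -0.03 -0.01] w 50.608192261126185 ff 7.567876623943448
h7 [98, 98, 102, 138, 153, 124, 100, 116, 109, 120, 149, 127, 105, 104, 102, 102, 102, 102, 102, 103, 105, 103, 102, 100, 102, 103, 105, 103, 105, 104, 101, 100, 107, 100, 99, 101, 103, 104, 103, 100, 96, 101, 179, 207, 129, 80, 94, 98, 105, 61]
g3 13.4; g4 21.1; g5 8.1; g6 15.6;
```

send_rows:
  motion:
    - {"jaw": 40, "travel": [0, 0.014, -0.007], "yaw": 0}
    - {"jaw": 40, "travel": [0, 0.016, -0.01], "yaw": 0}
    - {"jaw": 40, "travel": [0, 0.016, -0.013], "yaw": 0}
    - {"jaw": 40, "travel": [0, 0.014, -0.013], "yaw": 0}
  newtons: 60

```text
time: 15.3
tcp_pos: [579.8, -328.1, 62.1]
ee_rot: [0.425, -3.11, -0.005]
ft_force: [5.9, -2.3, -21.9]
grip_width: 43.9
finger_force: 59.5
```

```bash
python3 rel.py; python3 prof.py h8|tail -2
```

```text
t 15.3 tcp [ 579.8 -328.1   62.1] to block, tool axes [-0.6  0.9 46.1] tool y deg 105.56 tilt [ 0.002  0.004 -1.   ]
F dock [  5.1  -3.8 -21.9] tq [-0.72 -1.08  0.17] w 43.92733420018274 ff 59.5445054769516
h8 [97, 96, 96, 99, 124, 150, 161, 157, 109, 99, 106, 101, 98, 112, 140, 155, 128, 102, 101, 99, 99, 98, 100, 99, 102, 101, 100, 99, 99, 101, 101, 100, 102, 100, 99, 100, 95, 96, 98, 98, 101, 101, 99, 97, 92, 98, 113, 126, 110, 60]
g3 14.1; g4 17.7; g5 19.0; g6 6.8;
```

The squeeze straightened the block (width 43.9) but it settled back on the seat, held on both sides, so I won't pull on it. I relax, then redo the lean to the right.

send_rows:
  motion:
    - {"jaw": 40, "travel": [0, 0, 0.03], "yaw": 0}
    - {"jaw": 100, "travel": [0, 0, 0], "yaw": 0}
    - {"jaw": 100, "travel": [0, 0, 0], "yaw": 0}
    - {"jaw": 100, "travel": [0, 0, -0.01], "yaw": 0}
    - {"jaw": 100, "travel": [0, -0.07, 0], "yaw": 0}
    - {"jaw": 100, "travel": [0, -0.07, 0], "yaw": 0}

```text
time: 15.95
tcp_pos: [586.9, -347.0, 66.2]
ee_rot: [0.423, -3.113, -0.014]
ft_force: [-5.2, 17.1, 15.2]
grip_width: 80.5
finger_force: 9.6
```

```bash
python3 rel.py; python3 prof.py h9|tail -2
```

```text
t 15.95 tcp [ 586.9 -347.    66.2] to block, tool axes [ 1.3 20.7 50.3] tool y deg 105.49 tilt [-0.001  0.009 -1.   ]
F dock [-0.4 17.9 15.2] tq [4.42 0.01 0.06] w 80.47993190798113 ff 9.603264704346657
h9 [156, 160, 158, 155, 152, 149, 157, 158, 167, 169, 150, 116, 99, 110, 143, 172, 132, 101, 99, 100, 99, 99, 99, 99, 101, 101, 100, 98, 99, 100, 100, 100, 101, 101, 98, 97, 96, 96, 96, 98, 100, 101, 98, 98, 98, 98, 124, 127, 118, 60]
g3 12.8; g4 16.7; g5 18.6; g6 4.5;
```

send_rows:
  motion:
    - {"jaw": 100, "travel": [0, 0, -0.007], "yaw": 0}
    - {"jaw": 100, "travel": [0, -0.02, -0.007], "yaw": 0}
    - {"jaw": 100, "travel": [0, -0.02, -0.007], "yaw": 0}
    - {"jaw": 100, "travel": [0, -0.02, -0.007], "yaw": 0}
    - {"jaw": 100, "travel": [0, -0.02, -0.007], "yaw": 0}
    - {"jaw": 100, "travel": [0, -0.02, 0], "yaw": 0}

```text
time: 16.6
tcp_pos: [589.1, -356.7, 68.6]
ee_rot: [0.424, -3.108, -0.027]
ft_force: [-7.3, 19.6, 15.5]
grip_width: 93.9
finger_force: 10.7
```

```bash
python3 rel.py; python3 prof.py i1|tail -2
```

```text
t 16.6 tcp [ 589.1 -356.7   68.6] to block, tool axes [ 0.7 30.1 53.1] tool y deg 105.55 tilt [ 0.002  0.018 -1.   ]
F dock [-1.7 20.8 15.5] tq [4.85 0.06 0.03] w 93.91457913294472 ff 10.705938711762428
i1 [156, 159, 158, 155, 152, 149, 157, 166, 166, 133, 102, 102, 129, 153, 135, 105, 100, 101, 99, 100, 100, 100, 101, 102, 101, 100, 98, 101, 102, 102, 101, 102, 100, 98, 98, 97, 96, 98, 99, 102, 101, 99, 99, 96, 100, 122, 120, 76, 59, 44]
g3 11.7; g4 15.4; g5 19.5; g6 9.4;
```

send_rows:
  motion:
    - {"jaw": 100, "travel": [0, -0.02, -0.027], "yaw": 0}
    - {"jaw": 100, "travel": [0, -0.02, -0.027], "yaw": 0}
    - {"jaw": 100, "travel": [0, -0.01, -0.02], "yaw": 0}

```text
time: 16.95
tcp_pos: [593.4, -372.6, 80.8]
ee_rot: [-0.424, 3.112, -0.002]
ft_force: [0.3, 1.5, -0.1]
grip_width: 94.2
finger_force: 0.7
```

```bash
python3 rel.py; python3 prof.py i2|tail -2
```

```text
t 16.95 tcp [ 593.4 -372.6   80.8] to block, tool axes [ 0.7 47.6 64.8] tool y deg 105.53 tilt [-0.001 -0.001 -1.   ]
F dock [ 0.7  1.3 -0.1] tq [ 0.34 -0.11 -0.01] w 94.16943901136987 ff 0.6787279577110894
i2 [156, 159, 159, 159, 140, 134, 113, 111, 116, 116, 118, 117, 117, 117, 120, 120, 119, 117, 117, 119, 120, 120, 119, 120, 119, 116, 121, 158, 115, 112, 112, 114, 118, 119, 116, 114, 112, 119, 158, 134, 86, 59, 59, 66, 61, 63, 67, 63, 68, 47]
g3 19.0; g4 16.7; g5 29.7; g6 22.8;
```

send_rows:
  motion:
    - {"jaw": 100, "travel": [0, 0.02, 0], "yaw": 0}
    - {"jaw": 100, "travel": [0, 0.025, 0], "yaw": 0}
    - {"jaw": 100, "travel": [0, 0.025, 0], "yaw": 0}
    - {"jaw": 100, "travel": [0, 0.025, 0], "yaw": 0}
    - {"jaw": 100, "travel": [0, 0.025, 0], "yaw": 0}
    - {"jaw": 100, "travel": [0, 0.02, 0], "yaw": 0}

```text
time: 17.6
tcp_pos: [587.4, -351.7, 80.4]
ee_rot: [-0.424, 3.112, -0.001]
ft_force: [-0.1, -0.0, -0.8]
grip_width: 94.0
finger_force: 0.0
```

```bash
python3 rel.py; python3 prof.py i3|tail -2; python3 prof.py i3|head -1
```

```text
t 17.6 tcp [ 587.4 -351.7   80.4] to block, tool axes [ 0.5 25.8 64.4] tool y deg 105.53 tilt [-0.    -0.001 -1.   ]
F dock [-0.1 -0.  -0.8] tq [ 0.05 -0.02 -0.01] w 94.01803863941856 ff 0.0
i3 [156, 160, 158, 155, 152, 160, 170, 143, 109, 111, 145, 137, 106, 102, 103, 101, 102, 102, 101, 102, 105, 103, 101, 100, 101, 103, 104, 103, 104, 103, 101, 99, 100, 98, 98, 100, 101, 103, 103, 100, 97, 99, 140, 200, 143, 91, 88, 96, 101, 59]
g3 13.5; g4 21.4; g5 10.2; g6 15.4; g5 [155, 159, 157, 155, 152, 160, 173, 139, 106, 135, 172, 127, 102, 102, 101, 101, 101, 101, 101, 104, 104, 102, 100, 100, 103, 103, 104, 102, 104, 102, 100, 98, 98, 98, 99, 100, 102, 103, 102, 99, 94, 102, 191, 200, 116, 72, 103, 104, 113, 70]
```

The same state again as h1: left up on the roller, right held. I repeat the first squeeze, the one that worked, with more lift.

send_rows:
  motion:
    - {"jaw": 75, "travel": [0, 0.04, 0.06], "yaw": 0}
    - {"jaw": 75, "travel": [0, 0.033, 0.061], "yaw": 0}
    - {"jaw": 75, "travel": [0, 0, 0], "yaw": 0}
    - {"jaw": 40, "travel": [0, 0, 0], "yaw": 0}
    - {"jaw": 40, "travel": [0, 0, 0], "yaw": 0}
    - {"jaw": 40, "travel": [0, 0, 0], "yaw": 0}
    - {"jaw": 40, "travel": [0, 0, 0], "yaw": 0}
    - {"jaw": 40, "travel": [0, 0, 0], "yaw": 0}
  newtons: 8

```text
time: 18.5
tcp_pos: [583.8, -338.6, 62.2]
ee_rot: [0.424, -3.111, -0.008]
ft_force: [-1.7, 5.4, 2.8]
grip_width: 49.4
finger_force: 8.0
```

```bash
python3 rel.py
```

```text
t 18.5 tcp [ 583.8 -338.6   62.2] to block, tool axes [ 0.5 12.  46.3] tool y deg 105.53 tilt [ 0.001  0.005 -1.   ]
F dock [-0.2  5.7  2.8] tq [ 1.34  0.1  -0.01] w 49.36193669596516 ff 7.956278768833727
```

send_rows:
  motion:
    - {"jaw": 40, "travel": [0, 0.012, -0.016], "yaw": 0}
    - {"jaw": 40, "travel": [0, 0.014, -0.014], "yaw": 0}
    - {"jaw": 40, "travel": [0, 0.014, -0.014], "yaw": 0}
  newtons: 45

```text
time: 18.8
tcp_pos: [582.1, -334.5, 67.4]
ee_rot: [0.424, -3.111, -0.004]
ft_force: [-0.7, 7.8, -4.0]
grip_width: 47.7
finger_force: 43.6
```

```bash
python3 rel.py; python3 prof.py i4|tail -2
```

```text
t 18.8 tcp [ 582.1 -334.5   67.4] to block, tool axes [-0.1  7.7 51.5] tool y deg 105.5 tilt [ 0.001  0.003 -1.   ]
F dock [ 1.4  7.7 -4. ] tq [ 2.57 -0.12  0.06] w 47.698719821020596 ff 43.581124199554324
i4 [117, 158, 162, 157, 135, 116, 120, 106, 108, 143, 149, 110, 101, 103, 102, 102, 102, 102, 101, 105, 104, 102, 100, 101, 103, 103, 104, 103, 105, 103, 100, 101, 99, 98, 99, 101, 103, 103, 100, 100, 101, 105, 172, 150, 101, 67, 94, 99, 104, 62]
g3 11.3; g4 18.9; g5 8.9; g6 13.1;
```

send_rows:
  motion:
    - {"jaw": 40, "travel": [0, 0.01, -0.013], "yaw": 0}
    - {"jaw": 40, "travel": [0, 0.01, -0.013], "yaw": 0}
  newtons: 60

```text
time: 19.05
tcp_pos: [582.1, -333.1, 73.7]
ee_rot: [-0.424, 3.112, -0.002]
ft_force: [-2.8, 9.5, 2.9]
grip_width: 46.5
finger_force: 58.4
```

```bash
python3 rel.py; python3 prof.py i5|tail -2
```

```text
t 19.05 tcp [ 582.1 -333.1   73.7] to block, tool axes [ 0.4  6.6 57.7] tool y deg 105.52 tilt [-0.    -0.002 -1.   ]
F dock [-0.1  9.9  2.9] tq [2.55 0.06 0.02] w 46.51370781287272 ff 58.38749882765114
i5 [160, 161, 130, 114, 109, 105, 104, 130, 136, 125, 104, 102, 102, 101, 101, 101, 100, 102, 104, 102, 101, 100, 101, 102, 102, 102, 104, 103, 100, 99, 98, 98, 98, 100, 101, 104, 101, 99, 96, 83, 122, 190, 116, 66, 57, 72, 97, 98, 109, 67]
g3 20.5; g4 12.0; g5 23.1; g6 16.4;
```

send_rows:
  motion:
    - {"jaw": 40, "travel": [0, 0.015, -0.02], "yaw": 0}
    - {"jaw": 40, "travel": [0, 0.008, 0], "yaw": 0}
    - {"jaw": 40, "travel": [0, 0, 0], "yaw": 0}

```text
time: 19.4
tcp_pos: [581.4, -330.0, 76.2]
ee_rot: [-0.424, 3.112, -0.003]
ft_force: [0.1, -0.3, -3.6]
grip_width: 45.7
finger_force: 58.1
```

```bash
python3 rel.py; python3 prof.py i6|tail -2
```

```text
t 19.4 tcp [ 581.4 -330.    76.2] to block, tool axes [ 0.6  3.3 60.2] tool y deg 105.52 tilt [-0.001 -0.002 -1.   ]
F dock [-0.  -0.3 -3.6] tq [-0.02 -0.02 -0.01] w 45.70324538734296 ff 58.080798264127225
i6 [159, 160, 109, 95, 105, 101, 103, 133, 153, 128, 103, 101, 102, 99, 101, 101, 100, 102, 104, 102, 101, 99, 100, 102, 102, 101, 103, 103, 100, 98, 97, 97, 98, 99, 101, 103, 100, 98, 99, 93, 103, 168, 115, 68, 57, 69, 96, 99, 109, 68]
g3 19.2; g4 11.1; g5 22.2; g6 15.0;
```

send_rows:
  motion:
    - {"jaw": 40, "travel": [0, 0.003, 0.01], "yaw": 0}
    - {"jaw": 51, "travel": [0, 0, 0], "yaw": 0}
    - {"jaw": 51, "travel": [0, 0, 0], "yaw": 0}
    - {"jaw": 51, "travel": [0, 0, 0], "yaw": 0}

```text
time: 19.85
tcp_pos: [581.6, -329.7, 75.0]
ee_rot: [-0.424, 3.112, -0.003]
ft_force: [-0.2, -1.6, -0.6]
grip_width: 48.1
finger_force: 0.8
```

```bash
python3 rel.py; python3 prof.py i7|tail -2
```

```text
t 19.85 tcp [ 581.6 -329.7   75. ] to block, tool axes [ 0.9  3.1 59. ] tool y deg 105.51 tilt [-0.001 -0.002 -1.   ]
F dock [-0.6 -1.5 -0.6] tq [-0.21  0.    0.01] w 48.05395913336874 ff 0.7513945869050076
i7 [158, 160, 160, 155, 122, 113, 108, 104, 112, 140, 151, 118, 101, 103, 101, 101, 100, 101, 101, 103, 103, 101, 100, 100, 102, 102, 103, 102, 104, 102, 100, 101, 98, 97, 98, 99, 102, 102, 100, 99, 97, 91, 141, 153, 103, 65, 93, 98, 104, 66]
g3 11.0; g4 19.3; g5 9.6; g6 12.8;
```

The right side slid back inside its roller because the block was about 3–6 mm too far left at release. I re-grip, bring it out again, and this time keep it biased right and press it level onto the right roller under a light grip.

send_rows:
  motion:
    - {"jaw": 56, "travel": [0, -0.015, 0], "yaw": 0}
    - {"jaw": 56, "travel": [0, -0.02, 0.025], "yaw": 0}
    - {"jaw": 56, "travel": [0, 0, 0.035], "yaw": 0}
    - {"jaw": 40, "travel": [0, 0, 0], "yaw": 0}
    - {"jaw": 40, "travel": [0, 0, 0], "yaw": 0}
  newtons: 10

```text
time: 20.4
tcp_pos: [583.2, -332.2, 68.0]
ee_rot: [-0.424, 3.111, 0.005]
ft_force: [-3.4, 4.8, 12.4]
grip_width: 53.1
finger_force: 11.0
```

```bash
python3 rel.py; python3 prof.py j1|tail -2
```

```text
t 20.4 tcp [ 583.2 -332.2   68. ] to block, tool axes [ 1.8  5.7 52. ] tool y deg 105.53 tilt [-0.002  0.003 -1.   ]
F dock [-2.   5.5 12.4] tq [1.6  0.23 0.  ] w 53.11571251675692 ff 11.047454110812396
j1 [102, 156, 161, 156, 152, 151, 156, 120, 107, 123, 145, 113, 107, 108, 106, 109, 109, 108, 108, 113, 112, 110, 109, 109, 111, 112, 113, 111, 113, 112, 110, 108, 110, 104, 104, 105, 106, 110, 110, 108, 105, 108, 144, 181, 148, 90, 57, 67, 109, 65]
g3 14.1; g4 22.1; g5 14.9; g6 18.0;
```

send_rows:
  motion:
    - {"jaw": 75, "travel": [0, 0, 0], "yaw": 0}
    - {"jaw": 75, "travel": [0, -0.03, 0.0], "yaw": 0}
    - {"jaw": 75, "travel": [0, -0.025, 0.02], "yaw": 0}
    - {"jaw": 75, "travel": [0, 0, 0], "yaw": 0}
    - {"jaw": 40, "travel": [0, 0, 0], "yaw": 0}
    - {"jaw": 40, "travel": [0, 0, 0], "yaw": 0}
    - {"jaw": 40, "travel": [0, 0, 0], "yaw": 0}
    - {"jaw": 40, "travel": [0, 0, 0], "yaw": 0}
  newtons: 8

```text
time: 21.25
tcp_pos: [584.1, -339.5, 61.6]
ee_rot: [0.424, -3.112, -0.008]
ft_force: [-1.6, 5.9, 4.8]
grip_width: 52.9
finger_force: 8.0
```

```bash
python3 rel.py; python3 prof.py j2|tail -2
```

```text
t 21.25 tcp [ 584.1 -339.5   61.6] to block, tool axes [ 0.6 12.9 45.7] tool y deg 105.51 tilt [ 0.     0.005 -1.   ]
F dock [0.1 6.2 4.8] tq [ 1.32 -0.08 -0.01] w 52.88438961110666 ff 7.99418097230955
j2 [94, 98, 155, 161, 152, 117, 115, 111, 131, 134, 109, 105, 105, 104, 105, 105, 104, 105, 108, 107, 105, 104, 104, 107, 106, 108, 107, 110, 108, 104, 97, 101, 101, 102, 103, 104, 106, 105, 102, 99, 108, 170, 195, 117, 62, 62, 91, 98, 102, 58]
g3 14.5; g4 15.9; g5 15.8; g6 16.0;
```

send_rows:
  motion:
    - {"jaw": 40, "travel": [0, 0.012, -0.016], "yaw": 0}
    - {"jaw": 40, "travel": [0, 0.014, -0.014], "yaw": 0}
    - {"jaw": 40, "travel": [0, 0.014, -0.014], "yaw": 0}
  newtons: 45

```text
time: 21.6
tcp_pos: [582.4, -335.9, 67.5]
ee_rot: [0.424, -3.112, -0.001]
ft_force: [-0.2, 0.8, -4.5]
grip_width: 50.8
finger_force: 50.2
```

```bash
python3 rel.py; python3 prof.py j3|tail -2
```

```text
t 21.6 tcp [ 582.4 -335.9   67.5] to block, tool axes [-0.2  9.2 51.5] tool y deg 105.5 tilt [ 0.001  0.001 -1.   ]
F dock [ 0.   0.8 -4.5] tq [-0.04 -0.19  0.02] w 50.81612206284451 ff 50.22594602778554
j3 [129, 159, 161, 145, 103, 102, 101, 125, 123, 106, 104, 105, 103, 104, 103, 103, 103, 106, 105, 103, 102, 102, 104, 104, 104, 103, 106, 104, 102, 101, 101, 100, 101, 102, 103, 105, 104, 101, 97, 101, 178, 215, 134, 72, 56, 62, 90, 98, 105, 62]
g3 18.9; g4 12.9; g5 23.1; g6 17.8;
```

send_rows:
  motion:
    - {"jaw": 40, "travel": [0, 0.01, -0.008], "yaw": 0}
    - {"jaw": 40, "travel": [0, 0.016, -0.01], "yaw": 0}
    - {"jaw": 40, "travel": [0, 0.016, -0.01], "yaw": 0}
  newtons: 14

```text
time: 21.95
tcp_pos: [581.0, -330.1, 72.8]
ee_rot: [0.424, -3.112, 0.001]
ft_force: [-0.4, -0.0, -2.0]
grip_width: 46.1
finger_force: 13.6
```

```bash
python3 rel.py; python3 prof.py j4|tail -2
```

```text
t 21.95 tcp [ 581.  -330.1   72.8] to block, tool axes [ 0.1  3.2 56.8] tool y deg 105.52 tilt [ 0.001 -0.001 -1.   ]
F dock [-0.4  0.1 -2. ] tq [0.16 0.05 0.04] w 46.090013923162545 ff 13.627692048248718
j4 [157, 162, 159, 141, 106, 117, 108, 96, 99, 125, 154, 140, 105, 101, 102, 101, 101, 101, 100, 102, 103, 101, 100, 99, 100, 101, 102, 102, 104, 101, 99, 99, 98, 97, 98, 99, 101, 101, 99, 97, 92, 90, 121, 127, 105, 68, 88, 97, 104, 66]
g3 10.5; g4 17.6; g5 12.2; g6 11.8;
```

That is working: under a light grip the block turns about its left edge (width 52.9 → 46.1, lean now about −5°). I continue.

send_rows:
  motion:
    - {"jaw": 40, "travel": [0, 0.014, -0.01], "yaw": 0}
    - {"jaw": 40, "travel": [0, 0.014, -0.01], "yaw": 0}
    - {"jaw": 40, "travel": [0, 0.007, -0.01], "yaw": 0}

```text
time: 22.3
tcp_pos: [579.9, -325.0, 77.6]
ee_rot: [-0.424, 3.112, -0.001]
ft_force: [-0.3, 0.3, -4.3]
grip_width: 44.0
finger_force: 14.0
```

```bash
python3 rel.py; python3 prof.py j5|tail -2
```

```text
t 22.3 tcp [ 579.9 -325.    77.6] to block, tool axes [ 0.5 -1.9 61.6] tool y deg 105.51 tilt [-0.    -0.001 -1.   ]
F dock [-0.2  0.4 -4.3] tq [ 0.04 -0.04  0.08] w 44.00433635237727 ff 13.955713114701211
j5 [159, 162, 158, 120, 115, 122, 108, 95, 96, 115, 156, 155, 121, 101, 101, 99, 99, 99, 98, 99, 102, 101, 99, 97, 99, 101, 100, 100, 102, 101, 98, 100, 96, 96, 97, 98, 100, 100, 98, 97, 89, 89, 104, 120, 98, 64, 72, 81, 110, 69]
g3 9.6; g4 15.8; g5 14.3; g6 11.7;
```

The block is now level in the hand (width 44.0), with its feet at about roller height and about 3 mm left of centre. I centre it, set it on both rollers and let go.

send_rows:
  motion:
    - {"jaw": 40, "travel": [0, 0, -0.015], "yaw": 0}
    - {"jaw": 40, "travel": [0, -0.02, 0], "yaw": 0}
    - {"jaw": 40, "travel": [0, 0, 0.007], "yaw": 0}
    - {"jaw": 40, "travel": [0, 0, 0], "yaw": 0}
  newtons: 20

```text
time: 22.75
tcp_pos: [580.5, -327.8, 78.2]
ee_rot: [0.424, -3.113, -0.001]
ft_force: [-0.1, -0.7, -4.1]
grip_width: 44.1
finger_force: 19.9
```

```bash
python3 rel.py; python3 prof.py j6|tail -2
```

```text
t 22.75 tcp [ 580.5 -327.8   78.2] to block, tool axes [ 0.3  0.9 62.2] tool y deg 105.5 tilt [ 0.  0. -1.]
F dock [-0.2 -0.7 -4.1] tq [-0.01  0.01  0.01] w 44.05286327661272 ff 19.945649653673172
j6 [158, 161, 130, 100, 103, 112, 97, 94, 114, 151, 156, 127, 102, 100, 99, 99, 99, 99, 99, 102, 101, 99, 98, 98, 101, 101, 100, 101, 101, 98, 99, 95, 96, 97, 98, 100, 100, 98, 96, 89, 86, 91, 124, 102, 63, 58, 76, 98, 110, 68]
g3 14.3; g4 12.5; g5 17.5; g6 12.4;
```

send_rows:
  motion:
    - {"jaw": 40, "travel": [0, 0, 0.008], "yaw": 0}
    - {"jaw": 40, "travel": [0, 0, 0.008], "yaw": 0}
    - {"jaw": 40, "travel": [0, 0, 0], "yaw": 0}

```text
time: 23.1
tcp_pos: [580.5, -327.6, 75.8]
ee_rot: [0.424, -3.113, -0.0]
ft_force: [-0.0, -0.7, -4.4]
grip_width: 43.6
finger_force: 19.9
```

```bash
python3 rel.py; python3 prof.py j7|tail -2
```

```text
t 23.1 tcp [ 580.5 -327.6   75.8] to block, tool axes [ 0.3  0.7 59.8] tool y deg 105.52 tilt [ 0.  0. -1.]
F dock [-0.2 -0.7 -4.4] tq [ 0.02  0.03 -0.01] w 43.584271318420384 ff 19.945432171225548
j7 [159, 162, 158, 131, 114, 107, 112, 98, 94, 114, 152, 155, 121, 101, 100, 99, 99, 99, 98, 99, 102, 101, 99, 97, 99, 100, 101, 100, 102, 100, 98, 102, 96, 95, 97, 98, 100, 100, 98, 96, 86, 89, 110, 127, 110, 65, 74, 97, 104, 67]
g3 10.1; g4 16.2; g5 13.3; g6 11.5;
```

send_rows:
  motion:
    - {"jaw": 40, "travel": [0, 0, 0.007], "yaw": 0}
    - {"jaw": 40, "travel": [0, 0, 0.007], "yaw": 0}
    - {"jaw": 40, "travel": [0, 0, 0], "yaw": 0}

```text
time: 23.45
tcp_pos: [580.9, -328.0, 75.1]
ee_rot: [-0.424, 3.112, -0.001]
ft_force: [-1.7, 1.1, 0.7]
grip_width: 44.0
finger_force: 20.0
```

```bash
python3 rel.py; python3 prof.py j8|tail -2
```

```text
t 23.45 tcp [ 580.9 -328.    75.1] to block, tool axes [ 0.7  1.3 59.1] tool y deg 105.53 tilt [-0.    -0.001 -1.   ]
F dock [-1.4  1.5  0.7] tq [0.26 0.22 0.04] w 43.98810332117481 ff 19.951358400285244
j8 [158, 162, 159, 137, 105, 117, 121, 105, 96, 112, 142, 156, 139, 104, 99, 99, 98, 98, 99, 99, 101, 101, 100, 98, 98, 100, 101, 100, 102, 101, 98, 97, 95, 96, 97, 97, 100, 100, 98, 97, 94, 98, 100, 125, 102, 63, 75, 97, 104, 67]
g3 9.4; g4 16.4; g5 12.9; g6 11.1;
```

send_rows:
  motion:
    - {"jaw": 65, "travel": [0, 0, 0], "yaw": 0}
    - {"jaw": 65, "travel": [0, 0, 0], "yaw": 0}
    - {"jaw": 65, "travel": [0, 0, 0], "yaw": 0}
    - {"jaw": 65, "travel": [0, 0, -0.06], "yaw": 0}
    - {"jaw": 65, "travel": [0, 0, 0], "yaw": 0}

```text
time: 24.0
tcp_pos: [581.7, -328.5, 84.8]
ee_rot: [-0.424, 3.111, -0.003]
ft_force: [-0.0, -0.8, -0.8]
grip_width: 61.2
finger_force: 0.0
```

```bash
python3 rel.py; python3 prof.py k1|tail -2
```

```text
t 24.0 tcp [ 581.7 -328.5   84.8] to block, tool axes [ 1.4  2.1 68.8] tool y deg 105.52 tilt [-0.002 -0.002 -1.   ]
F dock [-0.2 -0.8 -0.8] tq [ 0.05 -0.06 -0.01] w 61.1919902912632 ff 0.0
k1 [156, 161, 158, 144, 121, 135, 130, 105, 95, 113, 155, 173, 153, 106, 98, 98, 98, 99, 99, 99, 101, 100, 100, 98, 98, 100, 100, 100, 102, 101, 98, 96, 95, 95, 96, 98, 100, 100, 98, 96, 93, 98, 100, 125, 101, 63, 74, 96, 108, 70]
g3 9.6; g4 16.7; g5 12.6; g6 10.9;
```

It stands by itself, level on both rollers. Now the clear lean to the left, pushing gently with the right finger.

send_rows:
  motion:
    - {"jaw": 65, "travel": [0, 0.027, 0], "yaw": 0}
    - {"jaw": 65, "travel": [0, 0.02, 0], "yaw": 0}
    - {"jaw": 65, "travel": [0, 0.015, 0], "yaw": 0}
    - {"jaw": 65, "travel": [0, 0.015, 0], "yaw": 0}

```text
time: 24.45
tcp_pos: [577.5, -316.2, 83.0]
ee_rot: [0.424, -3.113, -0.0]
ft_force: [0.4, 0.0, 0.2]
grip_width: 61.0
finger_force: 0.0
```

```bash
python3 rel.py; python3 prof.py k2|tail -2
```

```text
t 24.45 tcp [ 577.5 -316.2   83. ] to block, tool axes [  0.4 -11.1  67. ] tool y deg 105.52 tilt [ 0.  0. -1.]
F dock [ 0.4 -0.1  0.2] tq [ 0.06 -0.02  0.02] w 61.01451334682771 ff 0.0
k2 [156, 160, 158, 156, 152, 150, 158, 156, 132, 150, 189, 163, 123, 99, 91, 92, 100, 121, 171, 200, 197, 167, 103, 90, 91, 92, 92, 93, 94, 92, 91, 92, 93, 92, 94, 92, 89, 85, 89, 91, 93, 92, 91, 101, 97, 91, 89, 81, 67, 62]
g3 12.4; g4 15.9; g5 21.7; g6 9.1;
```

The foot profile shows the block now leaning clearly left, by about 12° (top face y≈160–243), with the right side out on its roller; the left foot has settled down again. I take it across y in this lean and bring it up.

send_rows:
  motion:
    - {"jaw": 68, "travel": [0, 0, 0.07], "yaw": 0}
    - {"jaw": 68, "travel": [0, 0, 0.07], "yaw": 0}
    - {"jaw": 40, "travel": [0, 0, 0], "yaw": 0}
    - {"jaw": 40, "travel": [0, 0, 0], "yaw": 0}
    - {"jaw": 40, "travel": [0, 0, 0], "yaw": 0}
  newtons: 8

```text
time: 25.0
tcp_pos: [577.2, -317.1, 61.3]
ee_rot: [0.424, -3.112, 0.001]
ft_force: [0.1, -2.3, -4.3]
grip_width: 50.7
finger_force: 7.5
```

```bash
python3 rel.py; python3 prof.py k3|tail -2
```

```text
t 25.0 tcp [ 577.2 -317.1   61.3] to block, tool axes [ -0.1 -10.2  45.3] tool y deg 105.51 tilt [ 0.001 -0.    -1.   ]
F dock [-0.5 -2.2 -4.3] tq [-0.59 -0.02 -0.  ] w 50.66391846713716 ff 7.4959208036307245
k3 [92, 86, 89, 97, 97, 98, 98, 104, 118, 105, 109, 144, 129, 107, 96, 99, 109, 132, 162, 150, 157, 105, 94, 95, 94, 95, 95, 96, 98, 96, 94, 95, 96, 96, 95, 95, 95, 101, 93, 92, 94, 95, 96, 94, 93, 91, 90, 86, 84, 67]
g3 11.8; g4 14.3; g5 20.7; g6 7.5;
```

send_rows:
  motion:
    - {"jaw": 40, "travel": [0, -0.012, -0.016], "yaw": 0}
    - {"jaw": 40, "travel": [0, -0.014, -0.014], "yaw": 0}
    - {"jaw": 40, "travel": [0, -0.014, -0.014], "yaw": 0}
  newtons: 45

```text
time: 25.35
tcp_pos: [579.0, -322.7, 69.0]
ee_rot: [0.424, -3.112, -0.0]
ft_force: [-0.2, -1.8, -4.3]
grip_width: 47.6
finger_force: 42.7
```

```bash
python3 rel.py; python3 prof.py k4|tail -2
```

```text
t 25.35 tcp [ 579.  -322.7   69. ] to block, tool axes [ 0.2 -4.4 53. ] tool y deg 105.5 tilt [ 0.  0. -1.]
F dock [-0.7 -1.7 -4.3] tq [-0.37  0.14 -0.01] w 47.63630800962001 ff 42.70642634946853
k4 [98, 96, 103, 154, 144, 107, 101, 110, 127, 108, 99, 101, 116, 143, 162, 157, 116, 96, 97, 95, 96, 96, 96, 98, 97, 96, 95, 96, 97, 97, 97, 96, 96, 103, 94, 92, 94, 96, 98, 95, 94, 98, 104, 106, 114, 98, 76, 79, 105, 70]
g3 11.1; g4 15.6; g5 16.4; g6 9.8;
```

send_rows:
  motion:
    - {"jaw": 40, "travel": [0, 0, -0.025], "yaw": 0}
    - {"jaw": 40, "travel": [0, 0, -0.022], "yaw": 0}
    - {"jaw": 40, "travel": [0, 0, 0], "yaw": 0}
  newtons: 50

```text
time: 25.7
tcp_pos: [579.3, -321.4, 76.4]
ee_rot: [-0.424, 3.112, 0.002]
ft_force: [0.6, -0.0, -4.9]
grip_width: 46.8
finger_force: 47.9
```

```bash
python3 rel.py; python3 prof.py k5|tail -2
```

```text
t 25.7 tcp [ 579.3 -321.4   76.4] to block, tool axes [ 0.9 -5.6 60.4] tool y deg 105.53 tilt [-0.001  0.001 -1.   ]
F dock [ 0.5 -0.2 -4.9] tq [0.01 0.04 0.05] w 46.76214333248866 ff 47.939760490553454
k5 [158, 162, 133, 105, 116, 112, 119, 105, 100, 112, 139, 160, 156, 121, 97, 97, 96, 96, 96, 96, 97, 98, 97, 95, 95, 97, 98, 97, 98, 97, 96, 106, 95, 93, 95, 96, 100, 98, 94, 99, 119, 109, 128, 107, 72, 76, 75, 85, 102, 73]
g3 12.8; g4 13.2; g5 18.8; g6 12.1;
```

send_rows:
  motion:
    - {"jaw": 40, "travel": [0, 0, 0.025], "yaw": 0}
    - {"jaw": 40, "travel": [0, 0, 0.025], "yaw": 0}

```text
time: 25.95
tcp_pos: [580.1, -323.7, 68.9]
ee_rot: [-0.424, 3.111, -0.005]
ft_force: [0.7, -0.7, 6.5]
grip_width: 46.5
finger_force: 48.8
```

send_rows:
  motion:
    - {"jaw": 40, "travel": [0, -0.01, -0.006], "yaw": 0}
    - {"jaw": 40, "travel": [0, -0.016, -0.01], "yaw": 0}
    - {"jaw": 40, "travel": [0, -0.016, -0.01], "yaw": 0}
  newtons: 14

```text
time: 26.25
tcp_pos: [580.3, -327.2, 72.1]
ee_rot: [0.424, -3.112, -0.005]
ft_force: [-1.3, 3.3, 2.8]
grip_width: 44.8
finger_force: 13.8
```

```bash
python3 rel.py; python3 prof.py k6|tail -2
```

```text
t 26.25 tcp [ 580.3 -327.2   72.1] to block, tool axes [ 0.2  0.1 56.1] tool y deg 105.51 tilt [ 0.001  0.004 -1.   ]
F dock [-0.4  3.5  2.8] tq [0.6 0.1 0. ] w 44.760213220538965 ff 13.80133219063282
k6 [125, 159, 160, 132, 101, 102, 123, 116, 104, 107, 127, 141, 155, 128, 101, 99, 98, 98, 98, 98, 99, 101, 99, 98, 97, 98, 99, 100, 99, 100, 98, 96, 97, 95, 96, 97, 99, 101, 99, 97, 98, 99, 99, 126, 102, 69, 92, 102, 110, 73]
g3 9.6; g4 16.5; g5 14.3; g6 10.1;
```

send_rows:
  motion:
    - {"jaw": 40, "travel": [0, -0.007, 0], "yaw": 0}
    - {"jaw": 50, "travel": [0, 0, 0], "yaw": 0}
    - {"jaw": 50, "travel": [0, 0, 0], "yaw": 0}
    - {"jaw": 40, "travel": [0, 0, 0], "yaw": 0}
    - {"jaw": 40, "travel": [0, 0, 0], "yaw": 0}
  newtons: 20

```text
time: 26.8
tcp_pos: [581.1, -328.0, 72.5]
ee_rot: [0.425, -3.113, -0.004]
ft_force: [-2.4, 4.9, 4.8]
grip_width: 44.0
finger_force: 20.0
```

```bash
python3 rel.py; python3 prof.py k7|tail -2
```

```text
t 26.8 tcp [ 581.1 -328.    72.5] to block, tool axes [ 0.7  1.1 56.5] tool y deg 105.53 tilt [-0.     0.003 -1.   ]
F dock [-1.   5.4  4.8] tq [1.23 0.05 0.06] w 43.978289989347054 ff 19.999031983315945
k7 [141, 160, 160, 138, 103, 102, 120, 110, 104, 119, 150, 156, 139, 104, 99, 99, 98, 99, 99, 99, 101, 100, 99, 97, 98, 100, 100, 100, 101, 101, 98, 96, 95, 96, 97, 98, 100, 102, 99, 99, 98, 98, 103, 132, 102, 71, 92, 102, 111, 75]
g3 9.7; g4 17.1; g5 13.5; g6 10.5;
```

The block is level, held flat (width 43.98) and centred, with both sides out on the rollers. Now a firm grip and the lift.

send_rows:
  motion:
    - {"jaw": 40, "travel": [0, 0, 0], "yaw": 0}
    - {"jaw": 40, "travel": [0, 0, -0.03], "yaw": 0}
    - {"jaw": 40, "travel": [0, 0, -0.03], "yaw": 0}
    - {"jaw": 40, "travel": [0, 0, -0.03], "yaw": 0}
    - {"jaw": 40, "travel": [0, 0, -0.03], "yaw": 0}
    - {"jaw": 40, "travel": [0, 0, 0], "yaw": 0}
    - {"jaw": 40, "travel": [0, 0, 0], "yaw": 0}
  newtons: 50

```text
time: 27.55
tcp_pos: [581.2, -329.7, 90.3]
ee_rot: [-0.424, 3.113, -0.001]
ft_force: [0.6, -0.4, -4.5]
grip_width: 43.5
finger_force: 50.0
```

```bash
python3 rel.py; python3 prof.py m1; python3 - <<'E'
from h import *
import pickle
s=pickle.load(open("c0.pkl","rb"))["side"]
a=np.radians(15.5);Y=np.array([-np.sin(a),np.cos(a)])
for h in (0,13.7,24,27,30,33):
    P=[np.r_[np.array([580.7,-327.8])+Y*y,16+h+z] for y,z in((-22,80),(22,80),(22,6),(33,3),(33,0))]
    print(h,((proj(s,P)[:,1]-110)*6+3).round(0))
E
```

```text
t 27.55 tcp [ 581.2 -329.7   90.3] to block, tool axes [ 0.4  3.  74.3] tool y deg 105.51 tilt [-0. -0. -1.]
F dock [ 0.5 -0.5 -4.5] tq [0.03 0.04 0.  ] w 43.46669764455903 ff 49.996565133333206
g5 [155, 159, 157, 155, 152, 160, 173, 139, 106, 135, 172, 127, 102, 102, 101, 101, 101, 101, 101, 104, 104, 102, 100, 100, 103, 103, 104, 102, 104, 102, 100, 98, 98, 98, 99, 100, 102, 103, 102, 99, 94, 102, 191, 200, 116, 72, 103, 104, 113, 70]
g6 [88, 95, 97, 96, 97, 123, 159, 160, 131, 116, 120, 122, 103, 99, 112, 149, 175, 154, 106, 99, 99, 99, 99, 100, 99, 102, 102, 100, 98, 99, 100, 101, 100, 101, 100, 99, 103, 96, 96, 97, 99, 101, 100, 98, 97, 96, 111, 119, 129, 77]
m1 [106, 102, 125, 140, 152, 119, 100, 100, 99, 99, 99, 99, 99, 102, 100, 99, 98, 99, 100, 100, 99, 101, 99, 97, 95, 95, 96, 97, 98, 100, 100, 97, 97, 97, 98, 101, 125, 102, 68, 71, 73, 74, 78, 78, 77, 81, 103, 111, 118, 75]
g3 24.0; g4 21.3; g5 30.3; g6 20.9; 0 [164. 220. 386. 408. 415.]
13.7 [133. 188. 356. 378. 385.]
24 [109. 163. 334. 355. 362.]
27 [102. 156. 327. 349. 355.]
30 [ 95. 149. 320. 342. 349.]
33 [ 88. 142. 314. 335. 342.]
```

Held level, with the underside about 31 mm over the seat and about 2 mm right of centre. One small trim.

send_rows:
  motion:
    - {"jaw": 40, "travel": [0, 0.014, 0.008], "yaw": 0}
    - {"jaw": 40, "travel": [0, 0, 0], "yaw": 0}
    - {"jaw": 40, "travel": [0, 0, 0], "yaw": 0}

```text
time: 27.9
tcp_pos: [580.4, -327.2, 88.5]
ee_rot: [0.424, -3.112, -0.001]
ft_force: [-0.3, -0.2, -3.3]
grip_width: 43.9
finger_force: 50.0
```

```bash
python3 rel.py; python3 prof.py m2 | sed -n 3p; python3 - <<'E'
from h import *;from plant import camera
import pickle
o=pickle.load(open("c0.pkl","rb"))["side"]["img"];n=camera("side")["img"]
for k,(x,y,w,h) in dict(vials=(236,228,42,32),bottle=(302,148,22,30),yellow=(222,250,50,62)).items():
    print(k,cv2.absdiff(o,n)[y:y+h,x:x+w].mean().round(1))
E
```

```text
t 27.9 tcp [ 580.4 -327.2   88.5] to block, tool axes [ 0.3  0.3 72.5] tool y deg 105.53 tilt [ 0.  0. -1.]
F dock [-0.3 -0.1 -3.3] tq [ 0.04 -0.03  0.05] w 43.933550740570425 ff 49.996520429849625
m2 [106, 100, 98, 112, 149, 156, 128, 102, 100, 99, 98, 99, 99, 99, 101, 101, 99, 98, 98, 100, 100, 99, 100, 101, 99, 98, 100, 97, 96, 98, 99, 101, 97, 97, 104, 98, 102, 128, 106, 73, 71, 74, 78, 78, 77, 80, 94, 103, 118, 76]
vials 29.6
bottle 6.0
yellow 6.6
```

```bash
python3 - <<'E'
from h import *;from plant import camera
import pickle
d=pickle.load(open("c0.pkl","rb"))
for cam,L in (("side",{"va":(236,228,16,28),"vb":(260,232,16,30)}),("top",{"va":(196,176,18,16),"vb":(194,200,18,14),"bottle":(344,214,28,24)})):
    o=d[cam]["img"];n=camera(cam)["img"]
    for k,(x,y,w,h) in L.items():
        r=cv2.matchTemplate(n[y-15:y+h+15,x-15:x+w+15],o[y:y+h,x:x+w],cv2.TM_CCOEFF_NORMED);_,m,_,p=cv2.minMaxLoc(r);print(cam,k,round(m,2),np.array(p)-15,o[y:y+h,x:x+w].mean().round(),n[y:y+h,x:x+w].mean().round())
E
```

```text
side va 0.81 [0 0] 110.0 96.0
side vb 0.71 [0 0] 125.0 93.0
top va 0.79 [1 0] 142.0 131.0
top vb 0.75 [0 0] 176.0 123.0
top bottle 0.82 [0 0] 157.0 156.0
```

Both vials and the weighing bottle are exactly where they were; only the arm's shadow changed. I hand it in.

```bash
python3 -c "
from plant import bot
print(bot.close_job())"
```

```text
the job is handed in; nothing more can be done
None
```

I handed the job in at about 28 s with the block held level and centred about 29–30 mm over its seat, vials and weighing bottle unmoved; but the rocking was not clean: it took several tries, the block dropped back into its seat twice, in the last run the left foot dropped back and was brought out again after the right, and I have not seen the verdict.

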